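# Lock the drive carrier into its dock

### The job

Push the drive carrier fully home under the hood of the dock. Then take the T-handle key from its stand, set its square tip into the recess of the latch knob beside the bay and, with the key, turn the knob clockwise to its stop so that the tongue lies across the carrier's front (work the latch with the key only, not with the fingers). Put the key back upright in its stand, and leave the jar, the tester and the stapler where they are.

Things in the scene. Friction and masses are not known exactly. Their poses are not given: they have to be found in the camera images.
- dock: Fixed desktop drive dock: dark base plate, top 10 mm over the desk, and a low aluminium housing (148 deep, 127 wide, top 45 mm over the desk). Origin on the desk under the middle of the bay's mouth; x points into the bay, y left, z up. Housing: x 0 to 148, y -63 to +63; the latch stands in front of it, right of the bay, its axis at x -20.5, y -77.5
- bay_mouth (a point): Middle of the bay's mouth, on the deck (10 mm above the desk), axes as the dock's. The bay is 103 wide, 29 high (deck to hood) and 142 deep
- caddy: Drive carrier, 0.4 kg, lying on the deck, drawn out of the bay 35 to 60 mm. Body 100 wide, 26.5 high, 138 long along +x; grey front plate x -12 to 0, 100 wide, 41 high; on it an upright grip fin 16 wide (y), x -38 to -12, z 6 to 40. Origin: underside centre, at the back face of the front plate; z up. Fully home that face meets the hood's front edge: origin at point bay_mouth
- latch (a joint): Angle of the captive latch, rad: 0 open (tongue pointing forward, out of the carrier's way), grows as it turns clockwise seen from above, 1.2 at its stop (tongue square across the carrier's front plate). Friction of 0.06 N m keeps it where it is left. The tongue passes only if the carrier is home to within about 2.5 mm
- latch_recess (a point): Mouth centre of the square recess in the top of the latch knob (knurled, 33 across, top 58 mm over the desk); turns with it, x along the tongue, z up. Recess 13.4 square, sides along this point's x and y, 16 deep, mouth flared by 3. Tongue: 12 wide, 44 long, 25 to 33 mm over the desk
- key: T-handle key, 0.12 kg, standing tip-down in the stand. Origin at the centre of its tip's end face, z up the shaft. Square tip 12 (sides along the key's x and y; last 4 mm taper to 9), 18 long; then a round shaft 18 across to z 70; hub 25 across to z 80; black crossbar 78 long (x), 16 wide (y), 16 high, centre at z 86
- key_stand: Fixed round stand for the key, foot 80 across and 11 high, tube 39 across, top 54 mm above the desk. Origin on the desk at its centre
- stand_mouth (a point): Centre of the tube's mouth, 54 mm above the desk; the bore is about 21 across and 42 deep (the key's tip stands on its floor, 12 mm above the desk)
- jar: Bystander: clear jar with a grey lid, 58 across, 98 high. Origin under its centre
- tester: Bystander: black instrument case, 109 x 181 x 50, lying on the left. Origin under its centre
- stapler: Bystander: stapler, 36 x 140 x 43, on the right. Origin under its centre
There are look-alikes about, which are no part of the job. What is shaped like the key but purple or turquoise is not meant.

How it is judged:
On the way, in this order (a step that is already met when the one before it is completed fails the run):
1. the carrier is fully home in the bay (within 3 mm) (x of caddy in the frame of bay_mouth above -0.003 m), for 0.2 s.
2. the key's tip is seated at least 10 mm deep in the recess of the still open latch (z of key in the frame of latch_recess below -0.01 m and horizontal distance between key and latch_recess below 0.004 m and value of joint latch below 0.5 rad), for 0.1 s.
3. with the key in the recess the latch is turned to its stop (over 1.08 of 1.2 rad) (value of joint latch above 1.08 rad and z of key in the frame of latch_recess below -0.008 m and horizontal distance between key and latch_recess below 0.004 m), for 0.1 s.
At the end, for the whole second after the job is handed in: The carrier is home within 4 mm, the latch stands at over 1.05 of its 1.2 rad, and the key is back in its stand, tip within 8 mm of the bore's axis and at least 35 mm below the mouth, upright within 0.15 rad and at rest (x of caddy in the frame of bay_mouth above -0.004 m and value of joint latch above 1.05 rad and horizontal distance between key and stand_mouth below 0.008 m and z of key in the frame of stand_mouth below -0.035 m and angle between key's own z axis and vertical below 0.15 rad and linear speed of key below 0.02 m/s); the robot touches nothing.
It fails at once if the latch is pushed by the fingers (over 3 N) (contact force between the fingers and latch above 3 N).
It fails at once if a bystander is moved by more than 20 mm (distance of any of jar, tester, stapler from where it was at the start of the episode above 0.02 m).
It also fails if it takes over 61 s, if anything falls off the work surface, if the arm or the gripper's body presses on something with over 40 N, if the wrist force passes 120 N, or if a joint passes its speed limit or range.

### The arm

A 6-joint arm with a two-finger parallel gripper is mounted at the origin on a cart in front of the work surface, level with it; the furniture and walls round the work are solid. World frame = base frame: x ahead of the robot, y to its left, z up, the work surface at z = 0. Lengths are in m, angles in rad, forces in N, time in s.
With the tool pointing down it reaches from about 0.3 to 0.75 m from the base axis. Payload 8.5 kg.
Tool frame: the origin (TCP) lies at the very end of the fingers, on their centre line; the grasp point (between the pads) lies 19 mm behind it; z points along the fingers, y is the line along which they close (so a half turn about z gives the same grasp; the last joint's range is limited). The gripper opens to 88 mm and grips with 3 to 60 N. Pads are 18 mm wide; open, the fingers measure 123 mm over their backs; the gripper's body (75 mm by 187 mm) begins 45 mm behind the grasp point.
Start: joints at [1.107, 0.381, 1.297, -0, 1.464, -0.215], TCP at [0.135, 0.533, 0.215] pointing down, gripper open.
Joint ranges: [-3.11, 3.11], [-0.89, 2.33], [0.22, 2.48], [-1.42, 4.56], [0.17, 2.85], [-2.88, 2.88]. Speed limits (rad/s): [2.39, 2.39, 3.14, 3.14, 3.14, 3.14].

### API

Orientations are given as a rotation vector (axis times angle).
In Python, from plant import observe, viewer, ticket gives the robot as it stands.
- The arm moves only by the tool play_rows, never from a script. Its argument "moves" is a list of rows, each an object of numbers: "rx", "ry", "rz": the turn, a rotation vector about the tool's x, y, z in rad; "x", "y", "z": the shift along the tool's x, y, z in m; "grip": the opening, from -1 (shut) to 1 (fully open). A call has 1 to 5 rows; each row shifts and turns the commanded pose from where the row before left it, along the tool's axes as they then stand; what a row does not reach is not made up. A row lasts 1/12 s, in which the tool goes at most 41.7 mm and 7.16 degrees, less where a joint would pass 70% of its speed; a pose out of reach is approached as far as the arm can. A call is refused whole if a number of a shift passes 0.0417 or a number of a turn 0.125, either way. A call with a gripper value outside its range is refused whole. The fingers move at their own pace and stop on an object; the grip force is fixed at half the most. Time passes only in rows, so rows that do not move let the fingers close. It gives the time, the measured TCP pose, the force, the opening and the grip force at its end, in the units of the state.
- observe(): the state, without advancing time (a new reading comes with each control period).
- viewer.grab_frame(name): name is "scene" or "top" or "wrist"; returns a dict with "img" (480x640x3 uint8, blue, green, red), "K" (3x3 intrinsics, pixels), "R" (3x3) and "t" (3): a world point X has camera coordinates R X + t. Camera axes: x right, y down, z forward; pixel columns grow to the right and rows downward; lengths in m; the calibration is good to about 2 mm. A picture is of the moment at which its call begins. There is no depth.
- ticket.sign_off(): hands the job in; it is judged then, once.
The state is a dict: "clock": time; "joint_positions": joint angles; "dq": joint speeds; "effort": joint torques, N m; "eef_pos": TCP position; "tcp_rot": TCP orientation; "ft_force": force on the tool from outside, world axes, zero at the start; "ft_torque": the same for the moment, N m; "opening": finger opening in m; "finger_force": force on a finger pad.
Only numpy, scipy, OpenCV 4.12 (cv2) and the standard library are available. Lean on these libraries where they do the work, as an engineer would, in place of code of your own. Each camera call takes 0.05 s, during which the arm holds its last target. There are 200 camera calls.

## Working session

There is one attempt and no reset: what is moved stays moved. The work goes in short steps, Python scripts to look and compute and a tool call to move; the robot and the scene stay as the last step left them, time stands still between calls to the robot, and variables do not carry over. Pictures are saved under pics/ and viewed, at most 10 in all, crops included, and the job is handed in when it is done.

Besides the shell and the picture viewer there is one more tool, called after "Request:" as name(argument=value, ...), one argument or row to a line, values as JSON. play_rows: Moves the arm, as the interface text tells. Its arguments: {"type":"object","properties":{"moves":{"type":"array"}},"required":["moves"]}

```bash
mkdir -p pics; ls; cat > h.py <<'E'
import numpy as np,cv2
from plant import observe,viewer,ticket
def grab(n,f=None):
    d=viewer.grab_frame(n)
    if f: cv2.imwrite('pics/'+f+'.png',d['img'])
    np.savez('pics/'+n+'_last.npz',**{k:np.array(d[k]) for k in('img','K','R','t')})
    return d
def last(n): return np.load('pics/'+n+'_last.npz')
def ray(d,u,v):
    R=np.array(d['R']);c=-R.T@np.array(d['t']);r=R.T@np.linalg.inv(np.array(d['K']))@[u,v,1];return c,r
def onz(d,u,v,z):
    c,r=ray(d,u,v);return c+r*(z-c[2])/r[2]
def proj(d,X):
    p=np.array(d['K'])@(np.array(d['R'])@np.array(X)+np.array(d['t']));return p[:2]/p[2]
E
python3 - <<'E'
from h import *
for n in('scene','top'):
    d=grab(n,n+'0'); print(n,d['K'],(-np.array(d['R']).T@d['t']),np.array(d['R']))
s=observe();print(s)
E
```

```text
pics
scene [[511.27497833   0.         327.09241673]
 [  0.         511.27497833 242.23641751]
 [  0.           0.           1.        ]] [0.01935717 0.99087531 0.5277854 ] [[-0.89203029 -0.45169559  0.01590752]
 [-0.19279554  0.34843743 -0.91729016]
 [ 0.40879315 -0.82131751 -0.39790163]]
top [[616.16303574   0.         322.81738285]
 [  0.         616.16303574 248.6485297 ]
 [  0.           0.           1.        ]] [0.22885032 0.04979514 1.69260871] [[ 0.01553825 -0.99986443  0.00544799]
 [-0.98809081 -0.01618904 -0.15301787]
 [ 0.15308533 -0.00300548 -0.9882084 ]]
{'clock': 0.1, 'joint_positions': array([ 1.10668623e+00,  3.81137419e-01,  1.29814019e+00, -1.11821711e-05,
        1.46359632e+00, -2.15296627e-01]), 'dq': array([-0.00015261, -0.00108778, -0.00378767,  0.00011685,  0.00040555,
        0.00277443]), 'effort': array([ 3.85144172e-03, -4.38652432e+01, -2.24916708e+01,  7.13982317e-02,
        3.41676653e-02, -5.02590967e-05]), 'eef_pos': array([0.13531818, 0.53281213, 0.21410991]), 'tcp_rot': array([-3.89774282e-01, -3.11689916e+00,  1.90316426e-03]), 'ft_force': array([0.26891312, 0.4554618 , 0.80451493]), 'ft_torque': array([ 0.01371099, -0.01427191,  0.03031081]), 'finger_force': 0.0, 'opening': 0.088224524433407}
```

View pics/top0.png

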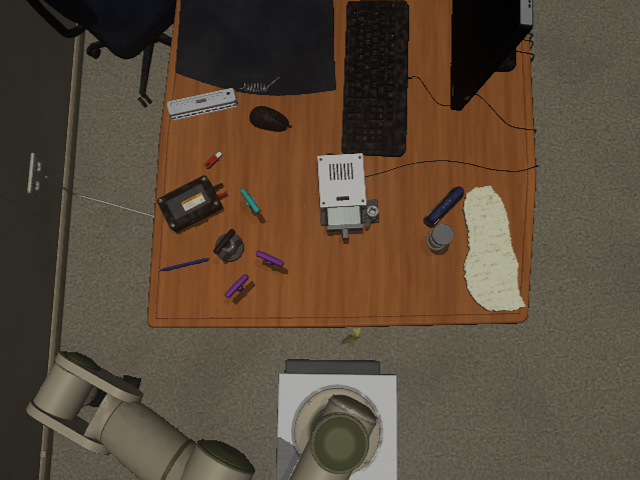

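View pics/scene0.png

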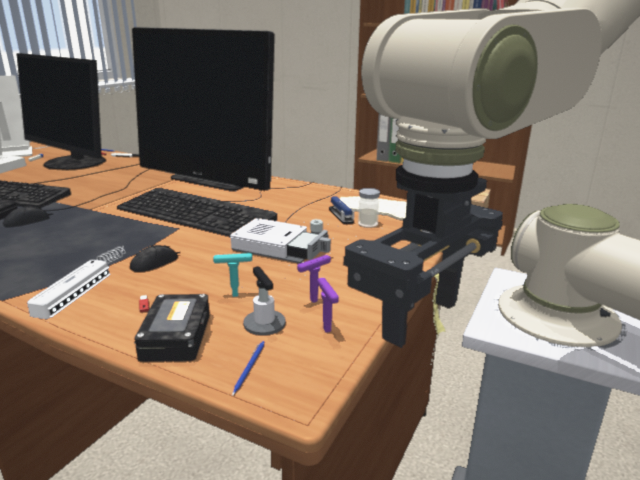

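The top view shows the dock at (343,190) with its mouth facing the robot and the latch knob at (372,211). The candidates for the key are:
- black T in the round stand at (229,245)
- turquoise T at (250,200)
- purple T at (270,259)
- purple T at (237,286)

Only the black one, standing in the stand, fits the description. I'll confirm it in an enlarged crop.

```bash
python3 - <<'E'
from h import *
d=last('top');im=d['img']
a=cv2.resize(im[215:275,195:265],None,fx=5.7,fy=5.7,interpolation=cv2.INTER_CUBIC)
b=cv2.resize(im[145:245,310:390],None,fx=5,fy=5,interpolation=cv2.INTER_CUBIC)
o=np.zeros((500,800,3),np.uint8);o[:a.shape[0],:a.shape[1]]=a;o[:500,400:800]=b
cv2.imwrite('pics/crop.png',o)
print('key',onz(d,231,239,.106),onz(d,229,246,.011))
print('knob',onz(d,372,211,.058),'fin',onz(d,345,235,.05))
for u,v in((318,156),(361,153),(366,202),(321,206)): print('h',onz(d,u,v,.045))
E
```

```text
key [0.49618794 0.28497057 0.106     ] [0.49250731 0.30381794 0.011     ]
knob [ 0.5875391  -0.08690831  0.058     ] fin [ 0.52168328 -0.01467186  0.05      ]
h [0.74355472 0.06216371 0.045     ]
h [ 0.75422994 -0.05693157  0.045     ]
h [ 0.61530239 -0.07147229  0.045     ]
h [0.60202962 0.05158861 0.045     ]
```

View pics/crop.png

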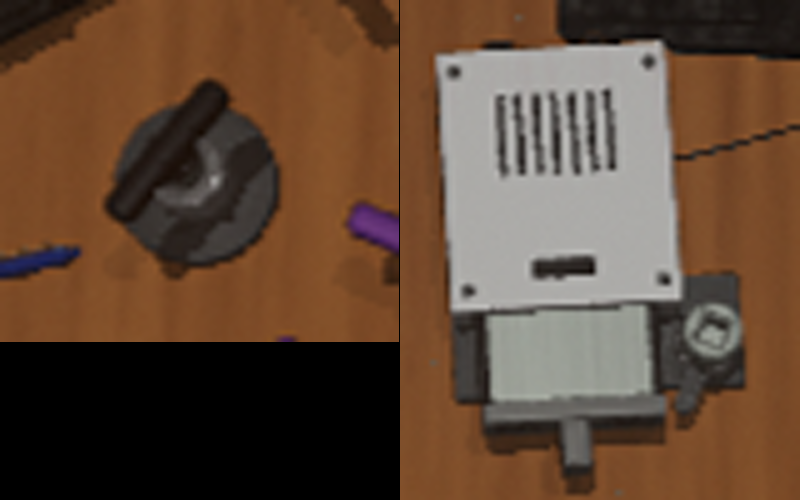

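The crop confirms it: the black crossbar in the grey stand is the key. In full-image pixels the bar runs from (232.7,231.7) to (216,251.5), the hood's front edge is at v≈206, the knob is at (372.4,211) and the carrier is drawn out.

```bash
cat >> h.py <<'E'
from scipy.spatial.transform import Rotation as Ro
def tool(s=None):
    s=s or observe();return np.array(s['eef_pos']),Ro.from_rotvec(s['tcp_rot']).as_matrix()
def goal(p,yaw):
    # tool z down, tool y along world direction yaw (mod pi)
    z=np.array([0,0,-1.]);y=np.array([np.cos(yaw),np.sin(yaw),0]);return np.array(p),np.c_[np.cross(y,z),y,z]
def plan(p,yaw):
    p0,R0=tool();best=None
    for k in(0,np.pi):
        P,Rg=goal(p,yaw+k);r=Ro.from_matrix(R0.T@Rg).as_rotvec()
        if best is None or np.linalg.norm(r)<np.linalg.norm(best):best=r
    print('at',p0.round(4),'tool y yaw',np.arctan2(R0[1,1],R0[0,1]).round(4),'shift tool(now axes)',(R0.T@(P-p0)).round(4),'turn',best.round(4))
E
python3 - <<'E'
from h import *
d=last('top')
A=onz(d,232.7,231.7,.1);B=onz(d,216,251.5,.1);print(A,B,(A+B)/2,np.arctan2(*(A-B)[1::-1]))
w=grab('wrist');p,R=tool();Rc=np.array(w['R']);c=-Rc.T@np.array(w['t'])
print('cam in tool',R.T@(c-p),'\n',Rc@R,w['K'][0][0],'\n',R)
plan([.46,.29,.25],np.pi/2)
E
```

```text
[0.51669791 0.28214701 0.1       ] [0.46346159 0.32372218 0.1       ] [0.49007975 0.30293459 0.1       ] -0.6630197511212288
cam in tool [ 0.08333781  0.00019068 -0.1697112 ] 
 [[ 5.00904317e-04  9.99999839e-01  2.65615764e-04]
 [-9.46869105e-01  5.59717907e-04 -3.21618695e-01]
 [-3.21618792e-01 -9.04031679e-05  9.46869233e-01]] 422.37981193434973 
 [[-9.69202892e-01  2.46263126e-01 -4.75846391e-04]
 [ 2.46263475e-01  9.69202478e-01 -9.26407520e-04]
 [ 2.33051489e-04 -1.01506043e-03 -9.99999458e-01]]
at [0.1353 0.5329 0.2142] tool y yaw 1.322 shift tool(now axes) [-0.3745 -0.1555 -0.0357] turn [-0.001  -0.0004 -0.2488]
```

Request:
play_rows(
  moves=[
    {"x": -0.032,"y": -0.013,"z": -0.003},
    {"x": -0.032,"y": -0.013,"z": -0.003},
    {"x": -0.032,"y": -0.013,"z": -0.003},
    {"x": -0.032,"y": -0.013,"z": -0.003},
    {"x": -0.032,"y": -0.013,"z": -0.003},
  ],
)

```text
schema error: expected keys rx, ry, rz, x, y, z, grip
```

Request:
play_rows(
  moves=[
    {"x": -0.032,"y": -0.013,"z": -0.003},
    {"x": -0.032,"y": -0.013,"z": -0.003},
    {"x": -0.032,"y": -0.013,"z": -0.003},
    {"x": -0.032,"y": -0.013,"z": -0.003},
    {"x": -0.032,"y": -0.013,"z": -0.003},
  ],
)

```text
schema error: expected keys rx, ry, rz, x, y, z, grip
```

Request:
play_rows(
  moves=[
    {"x": -0.032,"y": -0.013,"z": -0.003},
    {"x": -0.022,"y": -0.013,"z": -0.003},
    {},
  ],
)

```text
schema error: expected keys rx, ry, rz, x, y, z, grip
```

```bash
python3 - <<'E'
from h import *
d=grab('wrist','w_key'); np.savez('pics/wkey.npz',**{k:d[k] for k in('img','K','R','t')})
plan([.5,-.02,.25],np.pi/2+.1)
E
```

```text
at [0.1353 0.5329 0.2143] tool y yaw 1.322 shift tool(now axes) [-0.4896 -0.4461 -0.0354] turn [-8.000e-04 -3.000e-04 -3.488e-01]
```

View pics/w_key.png

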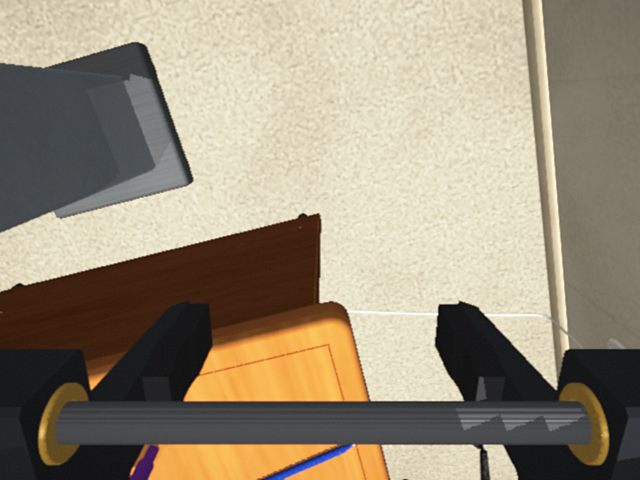

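The wrist view shows that things under the TCP will appear in rows 0–300 between the fingers (columns 210–435). The rows need all seven keys, so I'll resend them in full.

Request:
play_rows(
  moves=[
    {"rx": 0,"ry": 0,"rz": 0,"grip": 1,"x": -0.034,"y": -0.012,"z": -0.003},
    {"rx": 0,"ry": 0,"rz": 0,"grip": 1,"x": -0.034,"y": -0.012,"z": -0.003},
    {"rx": 0,"ry": 0,"rz": 0,"grip": 1,"x": -0.034,"y": -0.012,"z": -0.003},
    {"rx": 0,"ry": 0,"rz": 0,"grip": 1,"x": -0.034,"y": -0.012,"z": -0.003},
    {"rx": 0,"ry": 0,"rz": 0,"grip": 1,"x": -0.034,"y": -0.012,"z": -0.003},
  ],
)

```text
clock: 0.62
eef_pos: [0.2865, 0.4319, 0.2297]
tcp_rot: [-0.389, -3.117, 0.0]
ft_force: [-0.2, 0.4, 0.5]
opening: 0.0883
finger_force: 0.0
```

Request:
play_rows(
  moves=[
    {"rx": 0,"ry": 0,"rz": 0,"grip": 1,"x": -0.034,"y": -0.012,"z": -0.003},
    {"rx": 0,"ry": 0,"rz": 0,"grip": 1,"x": -0.034,"y": -0.012,"z": -0.003},
    {"rx": 0,"ry": 0,"rz": 0,"grip": 1,"x": -0.034,"y": -0.012,"z": -0.003},
    {"rx": 0,"ry": 0,"rz": 0,"grip": 1,"x": -0.034,"y": -0.012,"z": -0.003},
    {"rx": 0,"ry": 0,"rz": 0,"grip": 1,"x": -0.034,"y": -0.012,"z": -0.003},
  ],
)

```text
clock: 1.03
eef_pos: [0.4366, 0.3317, 0.2447]
tcp_rot: [-0.39, -3.117, 0.0]
ft_force: [0.3, -0.0, 1.1]
opening: 0.0881
finger_force: 0.0
```

Request:
play_rows(
  moves=[
    {"rx": 0,"ry": 0,"rz": 0,"grip": 1,"x": -0.034,"y": -0.012,"z": -0.003},
    {"rx": 0,"ry": 0,"rz": 0,"grip": 1,"x": -0.028,"y": -0.01,"z": -0.003},
    {"rx": 0,"ry": 0,"rz": 0,"grip": 1,"x": 0,"y": 0,"z": 0},
    {"rx": 0,"ry": 0,"rz": 0,"grip": 1,"x": 0,"y": 0,"z": 0},
  ],
)

```text
clock: 1.37
eef_pos: [0.4909, 0.2956, 0.2501]
tcp_rot: [-0.393, -3.116, 0.0]
ft_force: [-0.6, -0.3, -0.7]
opening: 0.0884
finger_force: 0.0
```

```bash
python3 - <<'E'
from h import *
d=grab('wrist','w_key1'); np.savez('pics/wkey.npz',**{k:d[k] for k in('img','K','R','t')})
plan([.54,-.02,.25],np.pi/2+.1)
E
```

```text
at [0.4899 0.2964 0.2502] tool y yaw 1.3213 shift tool(now axes) [-1.267e-01 -2.942e-01  2.000e-04] turn [-1.000e-04 -1.000e-03 -3.495e-01]
```

View pics/w_key1.png

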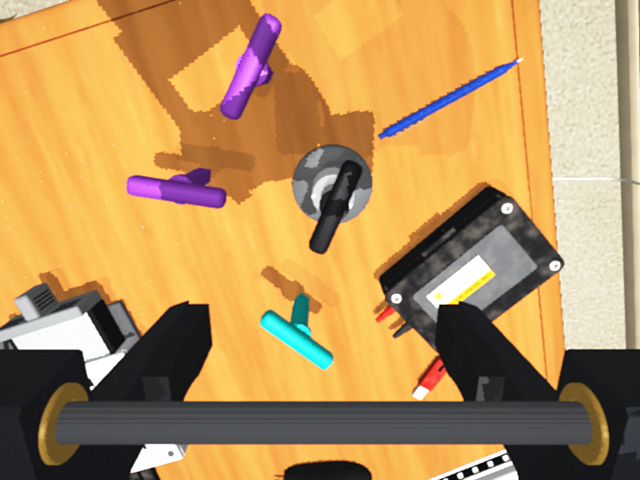

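Wrist view: the black key bar runs from (350,165) to (320,250) over the stand at (332,185). The purple keys are at (252,65) and (178,190), and the turquoise one is at (297,338).

Request:
play_rows(
  moves=[
    {"rx": 0,"ry": 0,"rz": 0,"grip": 1,"x": -0.0158,"y": -0.0368,"z": 0},
    {"rx": 0,"ry": 0,"rz": 0,"grip": 1,"x": -0.0158,"y": -0.0368,"z": 0},
    {"rx": 0,"ry": 0,"rz": 0,"grip": 1,"x": -0.0158,"y": -0.0368,"z": 0},
    {"rx": 0,"ry": 0,"rz": 0,"grip": 1,"x": -0.0158,"y": -0.0368,"z": 0},
    {"rx": 0,"ry": 0,"rz": 0,"grip": 1,"x": -0.0158,"y": -0.0368,"z": 0},
  ],
)

```text
clock: 1.83
eef_pos: [0.5203, 0.0983, 0.2509]
tcp_rot: [0.386, 3.118, 0.0]
ft_force: [0.5, -1.0, 0.2]
opening: 0.0881
finger_force: 0.0
```

Request:
play_rows(
  moves=[
    {"rx": 0,"ry": 0,"rz": 0,"grip": -1,"x": -0.0158,"y": -0.0368,"z": 0},
    {"rx": 0,"ry": 0,"rz": 0,"grip": -1,"x": -0.0158,"y": -0.0368,"z": 0},
    {"rx": 0,"ry": 0,"rz": 0,"grip": -1,"x": -0.0158,"y": -0.0368,"z": 0},
    {"rx": 0,"ry": 0,"rz": 0.115,"grip": -1,"x": 0,"y": 0,"z": 0},
    {"rx": 0,"ry": 0,"rz": 0,"grip": -1,"x": 0,"y": 0,"z": 0},
  ],
)

```text
clock: 2.25
eef_pos: [0.5397, -0.0205, 0.2504]
tcp_rot: [-0.577, -3.088, -0.0]
ft_force: [0.2, 0.6, 0.0]
opening: 0.0569
finger_force: 0.0
```

Request:
play_rows(
  moves=[
    {"rx": 0,"ry": 0,"rz": -0.115,"grip": -1,"x": 0,"y": 0,"z": 0},
    {"rx": 0,"ry": 0,"rz": -0.115,"grip": -1,"x": 0,"y": 0,"z": 0},
    {"rx": 0,"ry": 0,"rz": -0.115,"grip": -1,"x": 0,"y": 0,"z": 0},
    {"rx": 0,"ry": 0,"rz": -0.115,"grip": -1,"x": 0,"y": 0,"z": 0},
    {"rx": 0,"ry": 0,"rz": 0,"grip": -1,"x": 0,"y": 0,"z": 0},
  ],
)

```text
clock: 2.67
eef_pos: [0.5396, -0.0178, 0.2508]
tcp_rot: [-0.166, 3.137, 0.0]
ft_force: [-0.0, -0.2, 0.2]
opening: 0.0233
finger_force: 0.0
```

```bash
python3 - <<'E'
from h import *
k=np.load('pics/wkey.npz');g=k['img'].max(2)
m=np.zeros_like(g);m[150:260,300:375]=(g[150:260,300:375]<50)*255
m=cv2.morphologyEx(m,cv2.MORPH_OPEN,np.ones((5,5)))
c=max(cv2.findContours(m,0,2)[0],key=cv2.contourArea);r=cv2.minAreaRect(c);b=cv2.boxPoints(r);print(r)
P=np.array([onz(k,*q,.104) for q in b]);print(P.round(4),P.mean(0))
hs=cv2.cvtColor(k['img'],cv2.COLOR_BGR2HSV);M=((hs[...,1]<60)).astype(np.uint8)*255
M[:, :285]=0;M[:,380:]=0;M[:135]=0;M[235:]=0
M|=m;M=cv2.morphologyEx(M,cv2.MORPH_OPEN,np.ones((5,5)))
c=max(cv2.findContours(M,0,2)[0],key=cv2.contourArea);print('stand bbox',cv2.boundingRect(c))
grab('wrist','w_dock');plan([.54,-.02,.25],np.pi/2+.1)
E
```

```text
((334.0, 203.5), (25.0, 26.0), 90.0)
[[0.4745 0.2983 0.104 ]
 [0.4794 0.3174 0.104 ]
 [0.4985 0.3129 0.104 ]
 [0.4935 0.2934 0.104 ]] [0.48644079 0.30547639 0.104     ]
stand bbox (293, 145, 78, 101)
at [ 0.5397 -0.0181  0.2508] tool y yaw 1.6694 shift tool(now axes) [-0.0001 -0.0019  0.0008] turn [ 0.0002  0.     -0.0014]
```

View pics/w_dock.png

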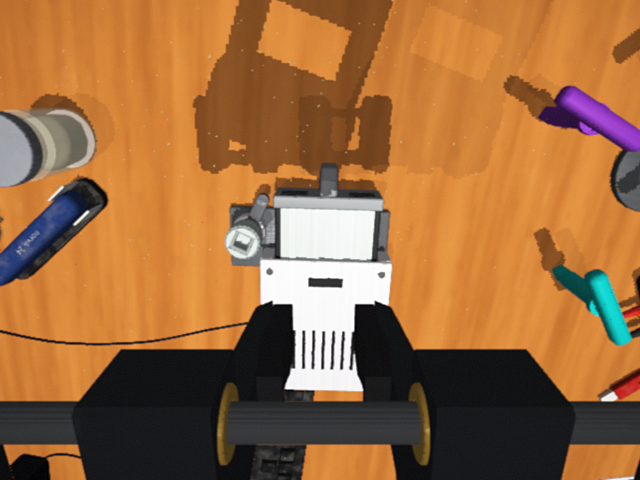

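Wrist view of the dock: the hood's front edge runs from (262,261) to (391,265), the fin is at u 321–337 with its front top at v≈165, the knob is centred at (242,240), and the tongue points to (263,200).

```bash
python3 - <<'E'
from h import *
d=last('wrist')
A=onz(d,262,261,.045);B=onz(d,391,265,.045);print('hood',A,B,np.linalg.norm(A-B))
y=(B-A)/np.linalg.norm(B-A);yaw=np.arctan2(y[1],y[0])-np.pi/2;print('yaw',yaw)
f=onz(d,329,165,.05);print('fin front',f,'plate L,R',onz(d,276,196,.051),onz(d,381,198,.051))
k=onz(d,242,240,.058);print('knob',k,'tongue',onz(d,263,200,.033))
M=(A+B)/2;ex=np.array([np.cos(yaw),np.sin(yaw)]);ey=np.array([-ex[1],ex[0]])
for n,p in(('knob',k),('fin',f)): print(n,(p-M)[:2]@ex,(p-M)[:2]@ey)
# edges precise: knob bright ring & recess crop
im=d['img'];o=np.zeros((560,800,3),np.uint8)
a=cv2.resize(im[185:275,220:290],None,fx=5.5,fy=5.5,interpolation=cv2.INTER_CUBIC);o[:a.shape[0],:a.shape[1]]=a
K=np.load('pics/wkey.npz');b=cv2.resize(K['img'][140:260,285:380],None,fx=4.2,fy=4.2,interpolation=cv2.INTER_CUBIC);o[:b.shape[0],400:400+b.shape[1]]=b[:,:400]
cv2.imwrite('pics/crop2.png',o)
E
```

```text
hood [ 0.60949505 -0.0691074   0.045     ] [0.60052116 0.05394837 0.045     ] 0.12338254249620763
yaw 0.07279647499392139
fin front [ 0.51138921 -0.01572464  0.05      ] plate L,R [ 0.54358195 -0.0597161   0.051     ] [0.53547023 0.03365632 0.051     ]
knob [ 0.58573221 -0.08686441  0.058     ] tongue [ 0.55291658 -0.07318745  0.033     ]
knob -0.02499141117928832 -0.07767293416018413
fin -0.0939633627969568 -0.0013144440533655868
```

View pics/crop2.png

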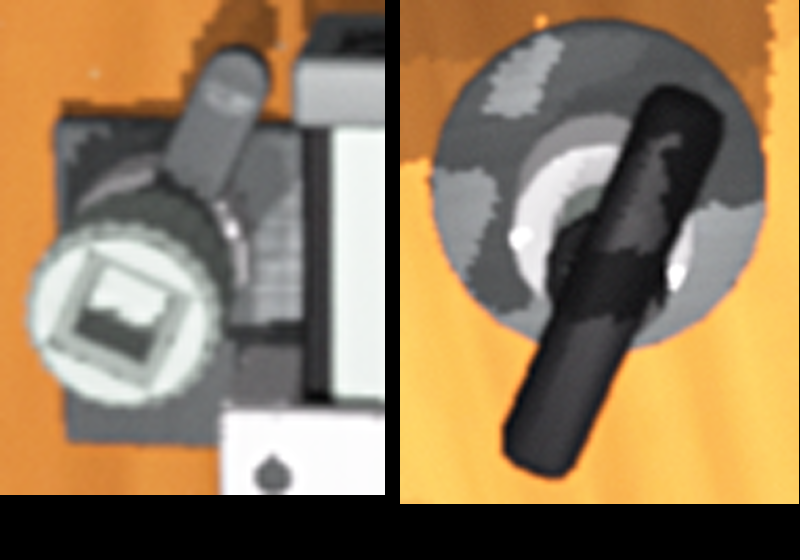

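```bash
python3 - <<'E'
from h import *
d=last('wrist')
C=[onz(d,220+x/5.5,185+y/5.5,.058) for x,y in((92,248),(190,282),(150,388),(50,345))]
print('recess',np.mean(C,0),'sides',[np.linalg.norm(C[i]-C[i-1]).round(4) for i in range(4)],'ang',[ (np.degrees(np.arctan2(*(C[i]-C[i-1])[1::-1]))%90).round(1) for i in range(4)])
print('knob circ',onz(d,220+123/5.5,185+314/5.5,.058))
K=np.load('pics/wkey.npz');f=lambda x,y,z:onz(K,285+(x-400)/4.2,140+y/4.2,z)
print('stand',f(600,183,.011))
a=f(683,98,.1);b=f(541,465,.1);print('bar',a,b,(a+b)/2,np.linalg.norm(a-b),np.arctan2(*(a-b)[1::-1]))
a=f(505,440,.1);b=f(645,95,.1);c=f(575,472,.1);e=f(722,118,.1);print([np.arctan2(*(q)[1::-1]) for q in(b-a,e-c)])
E
```

```text
recess [ 0.58812513 -0.08684284  0.058     ] sides [np.float64(0.0187), np.float64(0.0168), np.float64(0.0201), np.float64(0.0178)] ang [np.float64(70.5), np.float64(75.7), np.float64(73.7), np.float64(70.8)]
knob circ [ 0.58770037 -0.08644753  0.058     ]
stand [0.48902232 0.30573534 0.011     ]
bar [0.46066678 0.32619966 0.1       ] [0.52207616 0.28395532 0.1       ] [0.49137147 0.30507749 0.1       ] 0.07453654374093387 2.539024635006063
[np.float64(2.516228664469665), np.float64(2.521556983824509)]
```

Request:
play_rows(
  moves=[
    {"rx": 0,"ry": 0,"rz": 0.025,"grip": -1,"x": 0,"y": 0,"z": 0},
    {"rx": 0,"ry": 0,"rz": 0,"grip": -1,"x": 0.032,"y": 0.003,"z": 0.01},
    {"rx": 0,"ry": 0,"rz": 0,"grip": -1,"x": 0.032,"y": 0.003,"z": 0.01},
    {"rx": 0,"ry": 0,"rz": 0,"grip": -1,"x": 0,"y": 0,"z": 0.04},
    {"rx": 0,"ry": 0,"rz": 0,"grip": -1,"x": 0,"y": 0,"z": 0.04},
  ],
)

```text
clock: 3.13
eef_pos: [0.4753, -0.0175, 0.1515]
tcp_rot: [-0.109, 3.134, -0.002]
ft_force: [0.7, -0.4, -0.9]
opening: 0.0005
finger_force: 0.0
```

Request:
play_rows(
  moves=[
    {"rx": 0,"ry": 0,"rz": 0,"grip": -1,"x": 0,"y": 0,"z": 0.035},
    {"rx": 0,"ry": 0,"rz": 0,"grip": -1,"x": 0,"y": 0,"z": 0.035},
    {"rx": 0,"ry": 0,"rz": 0,"grip": -1,"x": 0,"y": 0,"z": 0.03},
    {"rx": 0,"ry": 0,"rz": 0,"grip": -1,"x": 0,"y": 0,"z": 0.028},
    {"rx": 0,"ry": 0,"rz": 0,"grip": -1,"x": 0,"y": 0,"z": 0},
  ],
)

```text
clock: 3.55
eef_pos: [0.4733, -0.017, 0.019]
tcp_rot: [0.11, -3.132, -0.004]
ft_force: [-0.5, 0.0, 1.2]
opening: 0.0004
finger_force: 0.0
```

```bash
python3 - <<'E'
from h import *
plan([.4763,-.017,.022],np.pi/2+.073);print(observe()['opening'],observe()['ft_force'])
E
```

```text
at [ 0.4733 -0.017   0.019 ] tool y yaw 1.6408 shift tool(now axes) [-0.003  -0.0002 -0.003 ] turn [ 0.0029 -0.0075 -0.003 ]
0.0003801371307321099 [-0.54012018  0.03304013  1.15688174]
```

Request:
play_rows(
  moves=[
    {"rx": 0,"ry": 0,"rz": 0,"grip": -1,"x": -0.015,"y": 0,"z": -0.002},
    {"rx": 0,"ry": 0,"rz": 0,"grip": -1,"x": -0.01,"y": 0,"z": 0},
    {"rx": 0,"ry": 0,"rz": 0,"grip": -1,"x": -0.01,"y": 0,"z": 0},
    {"rx": 0,"ry": 0,"rz": 0,"grip": -1,"x": -0.01,"y": 0,"z": 0},
    {"rx": 0,"ry": 0,"rz": 0,"grip": -1,"x": -0.01,"y": 0,"z": 0},
  ],
)

```text
clock: 3.97
eef_pos: [0.5315, -0.0139, 0.0266]
tcp_rot: [-0.111, 3.138, -0.001]
ft_force: [-6.1, -1.2, 5.1]
opening: 0.0003
finger_force: 5.1
```

Request:
play_rows(
  moves=[
    {"rx": 0,"ry": 0,"rz": 0,"grip": -1,"x": -0.007,"y": 0,"z": 0},
    {"rx": 0,"ry": 0,"rz": 0,"grip": -1,"x": -0.007,"y": 0,"z": 0},
    {"rx": 0,"ry": 0,"rz": 0,"grip": -1,"x": -0.004,"y": 0,"z": 0},
    {"rx": 0,"ry": 0,"rz": 0,"grip": -1,"x": -0.003,"y": 0,"z": 0},
  ],
)

```text
clock: 4.3
eef_pos: [0.5515, -0.0126, 0.0265]
tcp_rot: [0.111, -3.139, 0.001]
ft_force: [-6.8, -0.5, 7.8]
opening: 0.0005
finger_force: 6.9
```

Request:
play_rows(
  moves=[
    {"rx": 0,"ry": 0,"rz": 0,"grip": -1,"x": -0.002,"y": 0,"z": 0},
    {"rx": 0,"ry": 0,"rz": 0,"grip": -1,"x": -0.002,"y": 0,"z": 0},
  ],
)

```text
clock: 4.47
eef_pos: [0.5552, -0.0123, 0.0265]
tcp_rot: [0.111, -3.139, 0.0]
ft_force: [-5.6, -0.9, 8.2]
opening: 0.0005
finger_force: 6.7
```

Request:
play_rows(
  moves=[
    {"rx": 0,"ry": 0,"rz": 0,"grip": -1,"x": -0.002,"y": 0,"z": 0},
    {"rx": 0,"ry": 0,"rz": 0,"grip": -1,"x": 0,"y": 0,"z": 0},
  ],
)

```text
clock: 4.63
eef_pos: [0.5576, -0.0122, 0.0265]
tcp_rot: [-0.111, 3.139, -0.001]
ft_force: [-4.8, -0.2, 7.0]
opening: 0.0001
finger_force: 5.9
```

Request:
play_rows(
  moves=[
    {"rx": 0,"ry": 0,"rz": 0,"grip": -1,"x": -0.002,"y": 0,"z": 0},
    {"rx": 0,"ry": 0,"rz": 0,"grip": -1,"x": 0,"y": 0,"z": 0},
  ],
)

```text
clock: 4.8
eef_pos: [0.5595, -0.0121, 0.0266]
tcp_rot: [-0.111, 3.139, -0.0]
ft_force: [-5.1, -0.8, 6.6]
opening: 0.0005
finger_force: 6.0
```

Request:
play_rows(
  moves=[
    {"rx": 0,"ry": 0,"rz": 0,"grip": -1,"x": -0.002,"y": 0,"z": 0},
    {"rx": 0,"ry": 0,"rz": 0,"grip": -1,"x": 0,"y": 0,"z": 0},
  ],
)

```text
clock: 4.97
eef_pos: [0.5614, -0.0119, 0.0265]
tcp_rot: [-0.111, 3.139, -0.0]
ft_force: [-4.6, 0.3, 6.9]
opening: 0.0005
finger_force: 5.9
```

Request:
play_rows(
  moves=[
    {"rx": 0,"ry": 0,"rz": 0,"grip": -1,"x": -0.002,"y": 0,"z": 0},
    {"rx": 0,"ry": 0,"rz": 0,"grip": -1,"x": 0,"y": 0,"z": 0},
  ],
)

```text
clock: 5.13
eef_pos: [0.5634, -0.0118, 0.0265]
tcp_rot: [-0.111, 3.139, -0.0]
ft_force: [-4.8, -0.2, 6.3]
opening: 0.0005
finger_force: 5.9
```

Request:
play_rows(
  moves=[
    {"rx": 0,"ry": 0,"rz": 0,"grip": -1,"x": -0.002,"y": 0,"z": 0},
    {"rx": 0,"ry": 0,"rz": 0,"grip": -1,"x": 0,"y": 0,"z": 0},
  ],
)

```text
clock: 5.3
eef_pos: [0.5654, -0.0116, 0.0265]
tcp_rot: [-0.111, 3.139, -0.0]
ft_force: [-5.3, 0.3, 6.9]
opening: 0.0004
finger_force: 5.9
```

```bash
python3 - <<'E'
from h import *
s=grab('scene');w=grab('wrist');t=grab('top')
o=np.zeros((600,800,3),np.uint8)
o[:300,:400]=cv2.resize(w['img'][100:460,120:600],(400,300))
o[:300,400:]=cv2.resize(s['img'][190:290,225:358],(400,300),interpolation=cv2.INTER_CUBIC)
o[300:,:400]=cv2.resize(t['img'][145:251,280:421],(400,300),interpolation=cv2.INTER_CUBIC)
cv2.imwrite('pics/chk.png',o)
for p in([.5654,-.0116,.0265],[.605,-.0076,.045],[.55,-.01,.05]): print(proj(s,p),proj(w,p))
E
```

```text
[309.75740095 244.39045846] [323.12027876 295.88966929]
[294.78607029 234.89916373] [325.7895141  398.03923508]
[315.08755471 236.92007238] [330.1530173  287.02785601]
```

View pics/chk.png

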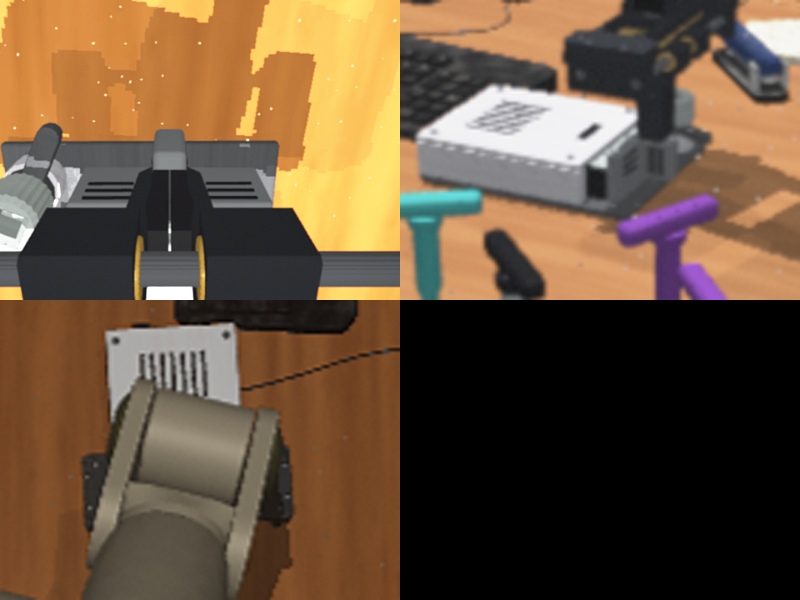

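The check picture shows the carrier further in, but scene crop (595,170) still has a dark gap at the hood, and a grey block sits right at the fingertips in wrist crop (170,150). The fingertips may be over the fin rather than behind it, so I'll lift off, back up and look clearly.

Request:
play_rows(
  moves=[
    {"rx": 0,"ry": 0,"rz": 0,"grip": -1,"x": 0,"y": 0,"z": -0.03},
    {"rx": 0,"ry": 0,"rz": 0,"grip": -1,"x": 0,"y": 0,"z": -0.04},
    {"rx": 0,"ry": 0,"rz": 0,"grip": -1,"x": 0.02,"y": 0,"z": -0.03},
    {"rx": 0,"ry": 0,"rz": 0,"grip": -1,"x": 0.02,"y": 0,"z": -0.03},
    {"rx": 0,"ry": 0,"rz": 0,"grip": -1,"x": 0,"y": 0,"z": 0},
  ],
)

```text
clock: 5.87
eef_pos: [0.5255, -0.0147, 0.1615]
tcp_rot: [-0.111, 3.131, -0.004]
ft_force: [0.9, -1.2, -0.2]
opening: 0.0002
finger_force: 0.0
```

Request:
play_rows(
  moves=[
    {"rx": 0,"ry": 0,"rz": 0,"grip": -1,"x": 0,"y": 0,"z": 0},
  ],
)

```text
clock: 5.95
eef_pos: [0.5259, -0.0147, 0.1573]
tcp_rot: [-0.111, 3.135, -0.002]
ft_force: [-0.1, 0.0, -0.7]
opening: 0.0007
finger_force: 0.0
```

```bash
python3 - <<'E'
from h import *
w=grab('wrist');t=grab('top');s=grab('scene')
o=np.zeros((600,800,3),np.uint8)
o[:]=cv2.resize(w['img'][60:360,120:520],(800,600),interpolation=cv2.INTER_CUBIC)
o[:200,600:]=cv2.resize(s['img'][200:275,270:345],(200,200),interpolation=cv2.INTER_CUBIC)
cv2.imwrite('pics/chk2.png',o);print(observe()['eef_pos'])
E
```

```text
[ 0.52565595 -0.01471889  0.15397718]
```

View pics/chk2.png

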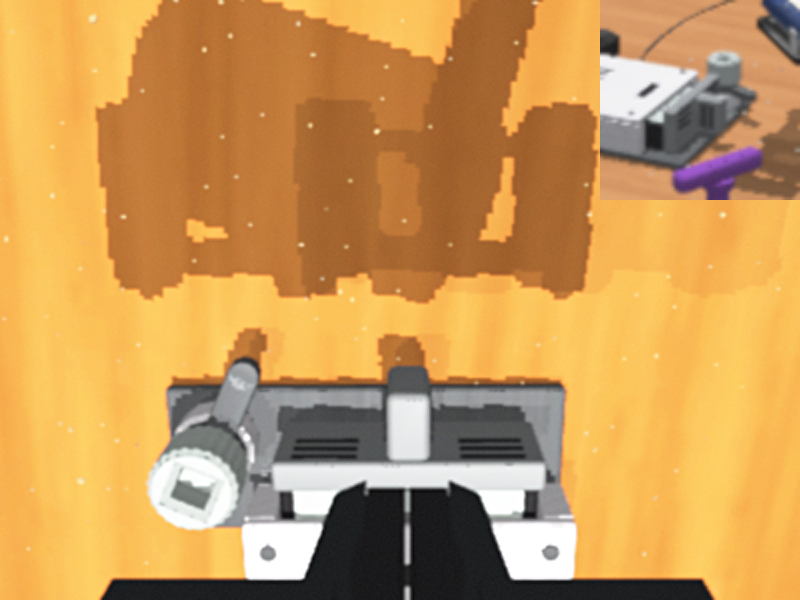

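The picture shows the fin intact: its top front edge is at crop (408,392), the plate's back edge is at y≈487, the hood edge is at y≈520 and the knob is at (193,490). The carrier is straight but still about 15 mm out.

```bash
python3 - <<'E'
from h import *
d=last('wrist');f=lambda x,y,z:onz(d,120+x/2,60+y/2,z)
A=f(245,521,.045);B=f(574,521,.045);print('hood',A,B,np.linalg.norm(A-B),np.arctan2(*(B-A)[1::-1])-np.pi/2)
print('plate back',f(275,488,.051),f(543,488,.051),'front top',f(275,465,.051))
print('fin front top',f(408,392,.05),'fin front bot',f(408,368,.016))
print('recess',np.mean([f(*q,.058) for q in((175,460),(226,467),(213,515),(160,507))],0),'knob',f(193,492,.058))
print('deck front',f(400,385,.01)); plan([.5,-.013,.15],np.pi/2+.073)
E
```

```text
hood [ 0.6063158  -0.07013082  0.045     ] [0.59737432 0.05361107 0.045     ] 0.12406452001588739 0.07213375645935627
plate back [ 0.58842191 -0.05829566  0.051     ] [0.58140346 0.03895684 0.051     ] front top [ 0.57917159 -0.05848467  0.051     ]
fin front top [ 0.54802523 -0.01266831  0.05      ] fin front bot [ 0.55105543 -0.01245027  0.016     ]
recess [ 0.58658951 -0.0861882   0.058     ] knob [ 0.58839036 -0.08637397  0.058     ]
deck front [ 0.56058341 -0.0149756   0.01      ]
at [ 0.5257 -0.0147  0.154 ] tool y yaw 1.6418 shift tool(now axes) [0.0255 0.0035 0.004 ] turn [ 0.0005 -0.0013 -0.0019]
```

```bash
python3 - <<'E'
from h import *
s=last('scene');w=last('wrist');p=[.5257,-.0147,.154]
for dz in(0,.02,.04,.06):print(dz,proj(s,[p[0],p[1],p[2]+dz]).round(1),proj(w,[p[0],p[1],p[2]+dz]).round(1))
g=s['img'].max(2);u=int(proj(s,p)[0])
print(g[130:215,u-10:u+12:3].T.tolist())
gw=w['img'].max(2);print(gw[280:320,[312,318,330,336]].T.tolist())
# sc knob by triangulation: scene knob top approx
E
```

```text
0 [325.6 196.7] [323.1 292.3]
0.02 [325.7 188.4] [323.  313.9]
0.04 [325.9 180. ] [322.8 340.9]
0.06 [326.  171.5] [322.7 375.5]
[[120, 121, 121, 121, 120, 120, 104, 63, 57, 55, 53, 45, 45, 44, 43, 52, 65, 73, 75, 71, 57, 47, 45, 46, 46, 42, 42, 43, 43, 42, 43, 43, 44, 43, 43, 42, 43, 48, 93, 142, 148, 148, 149, 148, 149, 150, 149, 148, 148, 146, 146, 146, 158, 190, 216, 217, 220, 217, 214, 213, 214, 217, 217, 215, 216, 217, 215, 214, 216, 215, 192, 155, 208, 215, 213, 216, 217, 216, 213, 214, 219, 220, 218, 216, 215], [37, 37, 38, 37, 36, 36, 38, 37, 38, 39, 42, 46, 43, 43, 43, 48, 58, 72, 74, 68, 58, 48, 45, 46, 46, 43, 43, 42, 44, 44, 43, 45, 48, 51, 48, 42, 43, 42, 46, 75, 115, 128, 144, 146, 147, 147, 147, 146, 146, 145, 145, 146, 147, 174, 214, 213, 217, 217, 214, 213, 214, 216, 218, 215, 215, 216, 217, 215, 213, 189, 148, 212, 218, 216, 214, 216, 217, 216, 215, 212, 216, 218, 218, 217, 215], [27, 30, 26, 29, 30, 26, 30, 30, 28, 29, 36, 47, 44, 44, 43, 45, 54, 71, 86, 99, 73, 51, 44, 43, 44, 43, 42, 41, 43, 42, 47, 57, 67, 67, 60, 47, 45, 42, 44, 43, 43, 43, 44, 44, 44, 41, 44,
[... 2087 characters left out ...]
, 87, 88, 84, 82, 103, 153, 193, 219, 238, 239, 235, 235, 235, 233, 232, 233, 229, 179, 72, 18, 24, 28, 28, 30, 28, 25, 29, 28, 27, 27, 28, 28, 27, 29], [233, 233, 233, 233, 233, 232, 233, 233, 232, 209, 164, 158, 191, 218, 238, 239, 236, 236, 234, 233, 233, 233, 228, 180, 74, 20, 26, 26, 27, 29, 28, 26, 29, 26, 26, 26, 27, 26, 27, 24], [234, 235, 233, 233, 232, 232, 232, 232, 232, 203, 157, 157, 200, 232, 239, 239, 237, 236, 235, 234, 233, 234, 231, 183, 72, 19, 23, 27, 27, 26, 27, 29, 28, 27, 24, 26, 26, 24, 28, 28], [77, 80, 83, 82, 82, 83, 84, 83, 81, 83, 104, 160, 204, 232, 240, 239, 237, 236, 235, 234, 233, 234, 231, 181, 73, 18, 26, 27, 27, 29, 25, 27, 26, 28, 26, 25, 26, 28, 23, 27]]
```

Both cameras put the rendered fingertips about 24 mm above the reported TCP. That fits the tips having slid on the fin's top (50 mm) while the reported z was 26 mm. I'll allow for that offset and push lower.

Request:
play_rows(
  moves=[
    {"rx": 0,"ry": 0,"rz": 0,"grip": -1,"x": 0.012,"y": 0.001,"z": 0.02},
    {"rx": 0,"ry": 0,"rz": 0,"grip": -1,"x": 0,"y": 0,"z": 0.035},
    {"rx": 0,"ry": 0,"rz": 0,"grip": -1,"x": 0,"y": 0,"z": 0.035},
    {"rx": 0,"ry": 0,"rz": 0,"grip": -1,"x": 0,"y": 0,"z": 0.035},
    {"rx": 0,"ry": 0,"rz": 0,"grip": -1,"x": 0,"y": 0,"z": 0.023},
  ],
)

```text
clock: 6.52
eef_pos: [0.5122, -0.0143, 0.0028]
tcp_rot: [0.111, -3.135, -0.002]
ft_force: [1.8, 0.6, 0.3]
opening: 0.0005
finger_force: 0.0
```

Request:
play_rows(
  moves=[
    {"rx": 0,"ry": 0,"rz": 0,"grip": -1,"x": 0,"y": 0,"z": 0},
    {"rx": 0,"ry": 0,"rz": 0,"grip": -1,"x": -0.01,"y": 0,"z": 0},
    {"rx": 0,"ry": 0,"rz": 0,"grip": -1,"x": -0.01,"y": 0,"z": 0},
    {"rx": 0,"ry": 0,"rz": 0,"grip": -1,"x": -0.006,"y": 0,"z": 0},
    {"rx": 0,"ry": 0,"rz": 0,"grip": -1,"x": -0.004,"y": 0,"z": 0},
  ],
)

```text
clock: 6.93
eef_pos: [0.5442, -0.0127, 0.0071]
tcp_rot: [0.112, -3.139, 0.0]
ft_force: [-2.0, -0.2, -0.3]
opening: 0.0005
finger_force: 1.0
```

Request:
play_rows(
  moves=[
    {"rx": 0,"ry": 0,"rz": 0,"grip": -1,"x": -0.003,"y": 0,"z": 0},
    {"rx": 0,"ry": 0,"rz": 0,"grip": -1,"x": -0.002,"y": 0,"z": 0},
  ],
)

```text
clock: 7.1
eef_pos: [0.5484, -0.0123, 0.0069]
tcp_rot: [0.112, -3.139, -0.0]
ft_force: [-3.4, -0.3, 2.2]
opening: 0.0004
finger_force: 1.5
```

Request:
play_rows(
  moves=[
    {"rx": 0,"ry": 0,"rz": 0,"grip": -1,"x": -0.003,"y": 0,"z": 0},
    {"rx": 0,"ry": 0,"rz": 0,"grip": -1,"x": -0.002,"y": 0,"z": 0},
  ],
)

```text
clock: 7.27
eef_pos: [0.5536, -0.012, 0.0069]
tcp_rot: [0.112, -3.139, -0.0]
ft_force: [-3.0, -0.8, 2.0]
opening: 0.0002
finger_force: 1.5
```

Request:
play_rows(
  moves=[
    {"rx": 0,"ry": 0,"rz": 0,"grip": -1,"x": -0.002,"y": 0,"z": 0},
    {"rx": 0,"ry": 0,"rz": 0,"grip": -1,"x": 0,"y": 0,"z": 0},
  ],
)

```text
clock: 7.43
eef_pos: [0.5545, -0.0116, 0.0066]
tcp_rot: [0.112, -3.137, -0.001]
ft_force: [-7.3, 0.1, 5.5]
opening: 0.0007
finger_force: 3.5
```

Request:
play_rows(
  moves=[
    {"rx": 0,"ry": 0,"rz": 0,"grip": -1,"x": -0.002,"y": 0,"z": 0},
    {"rx": 0,"ry": 0,"rz": 0,"grip": -1,"x": 0,"y": 0,"z": 0},
  ],
)

```text
clock: 7.6
eef_pos: [0.5554, -0.0117, 0.0064]
tcp_rot: [0.112, -3.134, -0.001]
ft_force: [-11.1, -2.8, 5.3]
opening: 0.0006
finger_force: 17.2
```

Request:
play_rows(
  moves=[
    {"rx": 0,"ry": 0,"rz": 0,"grip": -1,"x": -0.002,"y": 0,"z": 0},
    {"rx": 0,"ry": 0,"rz": 0,"grip": -1,"x": 0,"y": 0,"z": 0},
    {"rx": 0,"ry": 0,"rz": 0,"grip": -1,"x": 0,"y": 0,"z": 0},
  ],
)

```text
clock: 7.85
eef_pos: [0.5553, -0.0116, 0.0061]
tcp_rot: [0.113, -3.13, -0.001]
ft_force: [-18.5, -4.0, 9.3]
opening: 0.0005
finger_force: 21.4
```

Request:
play_rows(
  moves=[
    {"rx": 0,"ry": 0,"rz": 0,"grip": -1,"x": 0.03,"y": 0,"z": 0},
    {"rx": 0,"ry": 0,"rz": 0,"grip": -1,"x": 0,"y": 0,"z": -0.035},
    {"rx": 0,"ry": 0,"rz": 0,"grip": -1,"x": 0,"y": 0,"z": -0.04},
    {"rx": 0,"ry": 0,"rz": 0,"grip": -1,"x": 0,"y": 0,"z": -0.04},
    {"rx": 0,"ry": 0,"rz": 0,"grip": -1,"x": 0,"y": 0,"z": -0.035},
  ],
)

```text
clock: 8.27
eef_pos: [0.53, -0.0138, 0.1594]
tcp_rot: [-0.112, 3.137, -0.001]
ft_force: [0.7, 0.6, 0.4]
opening: 0.0003
finger_force: 0.0
```

Request:
play_rows(
  moves=[
    {"rx": 0,"ry": 0,"rz": 0,"grip": 1,"x": 0,"y": 0,"z": -0.02},
    {"rx": 0,"ry": 0,"rz": 0,"grip": 1,"x": 0,"y": 0,"z": 0},
    {"rx": 0,"ry": 0,"rz": 0,"grip": 1,"x": 0,"y": 0,"z": 0},
  ],
)

```text
clock: 8.52
eef_pos: [0.5301, -0.0138, 0.1771]
tcp_rot: [-0.112, 3.137, -0.001]
ft_force: [-0.1, 0.5, -0.6]
opening: 0.0186
finger_force: 0.0
```

```bash
python3 - <<'E'
from h import *
d=grab('wrist','w_home');print(observe()['eef_pos'])
# hood front edge / plate edge: brightness profile down columns left/right of fingers
g=d['img'].max(2)
M=np.array([.602,-.008]);ex=np.array([.9974,.0725]);ey=np.array([-.0725,.9974])
for yy in(-.035,.035):
  for xx in(-.06,-.038,-.012,0,.02):
    p=M+xx*ex+yy*ey;print(yy,xx,proj(d,[*p,.048]).round(0))
u=int(proj(d,[*(M+.035*ey),.048])[0]);print(u,g[180:300,u].tolist())
u=int(proj(d,[*(M-.035*ey),.048])[0]);print(u,g[180:300,u].tolist())
plan([.4891,.3055,.2],2.525-np.pi/2)
E
```

```text
[ 0.52941788 -0.01366044  0.17583892]
-0.035 -0.06 [277. 233.]
-0.035 -0.038 [278. 261.]
-0.035 -0.012 [279. 292.]
-0.035 0 [280. 306.]
-0.035 0.02 [281. 328.]
0.035 -0.06 [371. 233.]
0.035 -0.038 [370. 261.]
0.035 -0.012 [369. 292.]
0.035 0 [368. 306.]
0.035 0.02 [368. 328.]
368 [156, 155, 154, 155, 156, 155, 155, 159, 171, 181, 221, 249, 251, 249, 250, 249, 249, 250, 249, 249, 249, 249, 249, 249, 249, 249, 250, 250, 250, 250, 250, 250, 250, 250, 250, 250, 250, 250, 250, 250, 251, 251, 251, 252, 246, 185, 156, 160, 161, 160, 161, 161, 159, 160, 160, 164, 155, 123, 85, 85, 80, 84, 81, 62, 34, 49, 53, 35, 50, 55, 45, 82, 111, 148, 177, 237, 243, 240, 239, 237, 236, 236, 235, 234, 232, 227, 231, 254, 255, 255, 254, 254, 254, 254, 254, 254, 254, 254, 254, 254, 254, 254, 254, 254, 254, 254, 254, 254, 254, 254, 254, 254, 254, 254, 254, 254, 254, 254, 255, 255]
279 [161, 161, 163, 162, 163, 162, 162, 160, 162, 203, 249, 250, 248, 247, 247, 248, 247, 249, 251, 251, 251, 251, 251, 251, 251, 251, 251, 250, 250, 251, 251, 251, 251, 251, 251, 251, 251, 251, 251, 251, 251, 251, 253, 251, 205, 158, 159, 159, 162, 158, 161, 160, 159, 161, 160, 158, 134, 91, 83, 83, 83, 83, 71, 43, 55, 68, 48, 57, 72, 43, 49, 92, 148, 196, 229, 240, 240, 236, 235, 234, 232, 230, 230, 227, 224, 227, 249, 255, 254, 254, 254, 254, 254, 254, 254, 254, 254, 254, 254, 254, 254, 254, 254, 254, 254, 254, 254, 254, 254, 254, 254, 254, 254, 254, 254, 254, 254, 254, 255, 255]
at [ 0.5294 -0.0137  0.1758] tool y yaw 1.642 shift tool(now axes) [ 0.0175  0.3212 -0.0241] turn [ 1.000e-04 -6.000e-04  6.878e-01]
```

```bash
python3 - <<'E'
from h import *
d=last('wrist');p,R=tool();Rc=d['R'];c=-Rc.T@d['t'];print('cam',c,'in tool',R.T@(c-p),'\n',(Rc@R).round(4),d['K'].tolist())
g=grab('wrist');print(observe()['eef_pos'],np.abs(g['img'].astype(int)-d['img']).mean())
f=lambda u,v,z:onz(g,u,v,z)
print('hood',f(368,266,.045),f(279,266,.045))
h=cv2.cvtColor(g['img'],cv2.COLOR_BGR2GRAY);b=(g['img'].max(2)>225).astype(np.uint8)*255
print([(cv2.boundingRect(q),cv2.contourArea(q)) for q in cv2.findContours(b,0,2)[0] if cv2.contourArea(q)>300])
E
```

```text
cam [ 0.44658653 -0.01954062  0.34672511] in tool [ 8.31280783e-02  7.70794113e-05 -1.70843246e-01] 
 [[ 5.000e-04  1.000e+00  1.300e-03]
 [-9.460e-01  9.000e-04 -3.243e-01]
 [-3.243e-01 -1.100e-03  9.460e-01]] [[422.37981193434973, 0.0, 323.16705694615825], [0.0, 422.37981193434973, 241.38542896012362], [0.0, 0.0, 1.0]]Traceback (most recent call last):
  File "<stdin>", line 3, in <module>
    return format.read_array(
           ~~~~~~~~~~~~~~~~~^
        bytes,
        ^^^^^^
    ...<2 lines>...
        max_header_size=self.max_header_size
        ^^^^^^^^^^^^^^^^^^^^^^^^^^^^^^^^^^^^
    )
    ^
    data = _read_bytes(fp, read_size, "array data")
    r = fp.read(size - len(data))
    data = self._read1(n)
    self._update_crc(data)
    ~~~~~~~~~~~~~~~~^^^^^^
    raise BadZipFile("Bad CRC-32 for file %r" % self.name)
zipfile.BadZipFile: Bad CRC-32 for file 'img.npy'
```

```bash
sed -i "s/^    np.savez.*$/    np.savez('pics\/'+n+'_last.npz',**{k:np.array(d[k]) for k in('img','K','R','t')})/; s/^def last.*/def last(n):\n    z=np.load('pics\/'+n+'_last.npz');return {k:z[k] for k in z.files}/" h.py; python3 - <<'E'
from h import *
g=grab('wrist');print(observe()['eef_pos'],-np.array(g['R']).T@g['t'])
im=g['img'];hs=cv2.cvtColor(im,cv2.COLOR_BGR2HSV);b=((hs[...,1]<50)&(hs[...,2]>200)).astype(np.uint8)*255
for q in cv2.findContours(b,0,2)[0]:
  if cv2.contourArea(q)>100: print(cv2.boundingRect(q),cv2.contourArea(q),cv2.minAreaRect(q))
for v in (258,262,270,280,290): print(v,[int(x) for x in np.flatnonzero(b[v])[[0,-1]]])
print(g['img'][180:300:4,368].tolist())
E
```

```text
[ 0.52908884 -0.01364052  0.17502926] [ 0.4464338  -0.01954916  0.34518783]
(253, 444, 141, 11) 1336.5 ((323.0, 449.0), (10.0, 140.0), 90.0)
(279, 308, 89, 94) 6334.5 ((322.9999694824219, 354.4999694824219), (87.99998474121094, 92.99998474121094), -0.0)
(199, 272, 43, 38) 1218.0 ((220.0, 290.5), (37.0, 42.0), 90.0)
(260, 256, 131, 49) 5285.5 ((324.7883605957031, 280.26141357421875), (130.08006286621094, 47.953147888183594), 0.6295986175537109)
(317, 227, 18, 27) 363.0 ((325.5, 240.0), (26.0, 17.0), 90.0)
(0, 138, 43, 67) 570.5 ((23.055267333984375, 168.1439666748047), (68.57479095458984, 34.6160774230957), 77.96940612792969)
258 [33, 390]
262 [29, 390]
270 [22, 380]
280 [202, 380]
290 [199, 379]
[[41, 91, 152], [42, 91, 153], [41, 90, 152], [58, 129, 215], [81, 180, 249], [81, 182, 249], [82, 181, 249], [81, 181, 249], [84, 182, 249], [82, 183, 249], [81, 186, 250], [87, 190, 251], [43, 91, 154], [45, 99, 160], [45, 97, 159], [77, 83, 95], [82, 83, 80], [68, 68, 67], [45, 45, 42], [158, 155, 155], [239, 240, 238], [234, 235, 232], [224, 224, 222], [254, 254, 254], [254, 254, 254], [254, 254, 254], [254, 254, 254], [254, 254, 254], [254, 254, 254], [254, 254, 254]]
```

```bash
python3 - <<'E'
from h import *
d=last('wrist')
print('fin front top',onz(d,326,227,.05),'plate back',onz(d,279,266,.051),onz(d,368,266,.051))
im=d['img']
o=np.zeros((600,800,3),np.uint8)
o[:]=cv2.resize(im[150:450,120:520],(800,600),interpolation=cv2.INTER_CUBIC)
s=grab('scene');o[:220,580:]=cv2.resize(s['img'][200:275,270:345],(220,220),interpolation=cv2.INTER_CUBIC)
cv2.imwrite('pics/chk3.png',o)
E
```

```text
fin front top [ 0.5345546  -0.01105112  0.05      ] plate back [ 0.56720076 -0.04398028  0.051     ] [0.56243427 0.02258139 0.051     ]
```

View pics/chk3.png

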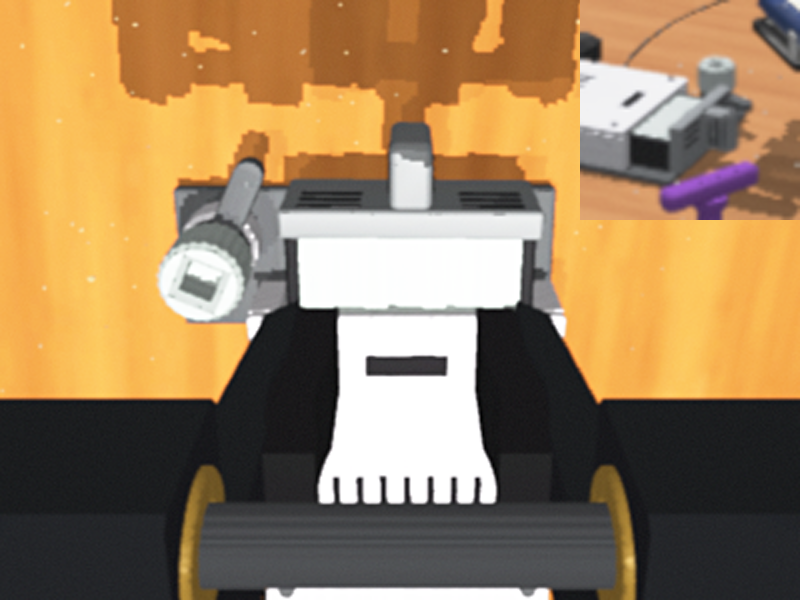

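The crop shows the carrier about 35 mm out again: plate's back edge at crop y≈237, hood edge at y≈310, fin front at crop (410,150). It seems to have rebounded or followed the finger after the hard push and fast retreat. I'll push again, stop at light contact and release slowly.

Request:
play_rows(
  moves=[
    {"rx": 0,"ry": 0,"rz": 0,"grip": -1,"x": 0.032,"y": 0,"z": 0},
    {"rx": 0,"ry": 0,"rz": 0,"grip": -1,"x": 0,"y": 0,"z": 0},
    {"rx": 0,"ry": 0,"rz": 0,"grip": -1,"x": 0,"y": 0,"z": 0.035},
    {"rx": 0,"ry": 0,"rz": 0,"grip": -1,"x": 0,"y": 0,"z": 0.035},
    {"rx": 0,"ry": 0,"rz": 0,"grip": -1,"x": 0,"y": 0,"z": 0.035},
  ],
)

```text
clock: 9.13
eef_pos: [0.4976, -0.016, 0.0701]
tcp_rot: [-0.112, 3.139, -0.0]
ft_force: [1.2, 0.7, -0.3]
opening: 0.0052
finger_force: 0.0
```

Request:
play_rows(
  moves=[
    {"rx": 0,"ry": 0,"rz": 0,"grip": -1,"x": 0,"y": 0,"z": 0.035},
    {"rx": 0,"ry": 0,"rz": 0,"grip": -1,"x": 0,"y": 0,"z": 0.028},
    {"rx": 0,"ry": 0,"rz": 0,"grip": -1,"x": 0,"y": 0,"z": 0},
    {"rx": 0,"ry": 0,"rz": 0,"grip": -1,"x": 0,"y": 0,"z": 0},
    {"rx": 0,"ry": 0,"rz": 0,"grip": -1,"x": 0,"y": 0,"z": 0},
  ],
)

```text
clock: 9.55
eef_pos: [0.4985, -0.0162, 0.0097]
tcp_rot: [-0.112, 3.138, -0.001]
ft_force: [0.3, -0.2, 0.7]
opening: 0.0005
finger_force: 0.0
```

```bash
python3 - <<'E'
from h import *
s=observe();print(s['eef_pos'],s['opening'],s['ft_force'])
d=grab('wrist');g=d['img'].max(2)
for u in(300,312,318,324,330,336,348): print(u,g[240:345:3,u].tolist())
for X in([.5346,-.011,.05],[.5346,-.011,.016],[.4985,-.0155,.032],[.4895,-.0155,.032]): print(X,proj(d,X).round(0))
E
```

```text
[ 0.49850215 -0.0162092   0.00972175] 0.0005087529793132813 [ 0.29515347 -0.15092008  0.74656892]
300 [204, 201, 203, 203, 203, 202, 203, 202, 202, 202, 203, 203, 203, 202, 201, 202, 200, 197, 197, 197, 171, 40, 42, 39, 42, 41, 40, 38, 36, 39, 36, 33, 34, 36, 32]
312 [200, 200, 199, 201, 200, 199, 198, 200, 199, 197, 197, 196, 196, 199, 197, 196, 198, 196, 197, 195, 199, 147, 32, 34, 33, 33, 33, 34, 32, 33, 33, 36, 33, 34, 33]
318 [197, 197, 198, 197, 198, 196, 198, 198, 197, 196, 197, 197, 197, 196, 238, 199, 196, 196, 200, 198, 199, 150, 35, 33, 33, 35, 34, 34, 33, 33, 34, 34, 34, 33, 34]
324 [196, 197, 198, 197, 199, 197, 198, 199, 198, 199, 198, 200, 200, 199, 199, 200, 200, 198, 199, 202, 202, 178, 95, 95, 98, 97, 92, 93, 124, 168, 162, 165, 115, 104, 90]
330 [198, 197, 198, 196, 198, 198, 199, 197, 197, 197, 197, 198, 198, 199, 197, 197, 200, 195, 196, 197, 198, 149, 31, 35, 35, 37, 34, 32, 34, 35, 35, 30, 34, 34, 34]
336 [194, 194, 195, 195, 195, 194, 196, 197, 194, 197, 195, 197, 195, 194, 194, 195, 194, 194, 196, 196, 197, 148, 34, 32, 33, 32, 33, 32, 33, 32, 32, 33, 34, 35, 35]
348 [189, 190, 190, 191, 189, 189, 191, 190, 191, 191, 191, 191, 189, 189, 191, 189, 186, 189, 188, 188, 188, 40, 41, 39, 39, 39, 37, 40, 39, 39, 41, 36, 34, 30, 33]
[0.5346, -0.011, 0.05] [330. 429.]
[0.5346, -0.011, 0.016] [329. 374.]
[0.4985, -0.0155, 0.032] [325. 321.]
[0.4895, -0.0155, 0.032] [326. 301.]
```

Request:
play_rows(
  moves=[
    {"rx": 0,"ry": 0,"rz": 0,"grip": -1,"x": -0.015,"y": 0,"z": 0.001},
    {"rx": 0,"ry": 0,"rz": 0,"grip": -1,"x": -0.006,"y": 0,"z": 0.001},
    {"rx": 0,"ry": 0,"rz": 0,"grip": -1,"x": -0.006,"y": 0,"z": 0},
    {"rx": 0,"ry": 0,"rz": 0,"grip": -1,"x": -0.005,"y": 0,"z": 0},
    {"rx": 0,"ry": 0,"rz": 0,"grip": -1,"x": -0.005,"y": 0,"z": 0},
  ],
)

```text
clock: 10.02
eef_pos: [0.5347, -0.0133, 0.0071]
tcp_rot: [0.112, -3.139, 0.0]
ft_force: [-3.0, -0.8, 2.7]
opening: 0.0006
finger_force: 1.5
```

Request:
play_rows(
  moves=[
    {"rx": 0,"ry": 0,"rz": 0,"grip": -1,"x": -0.005,"y": 0,"z": 0},
    {"rx": 0,"ry": 0,"rz": 0,"grip": -1,"x": -0.004,"y": 0,"z": 0},
    {"rx": 0,"ry": 0,"rz": 0,"grip": -1,"x": -0.003,"y": 0,"z": 0},
    {"rx": 0,"ry": 0,"rz": 0,"grip": -1,"x": -0.002,"y": 0,"z": 0},
    {"rx": 0,"ry": 0,"rz": 0,"grip": -1,"x": -0.001,"y": 0,"z": 0},
  ],
)

```text
clock: 10.43
eef_pos: [0.5497, -0.0124, 0.0066]
tcp_rot: [0.112, -3.139, 0.0]
ft_force: [-4.3, -0.7, 3.9]
opening: 0.0002
finger_force: 2.0
```

Request:
play_rows(
  moves=[
    {"rx": 0,"ry": 0,"rz": 0,"grip": -1,"x": -0.001,"y": 0,"z": 0},
    {"rx": 0,"ry": 0,"rz": 0,"grip": -1,"x": -0.001,"y": 0,"z": 0},
  ],
)

```text
clock: 10.6
eef_pos: [0.5514, -0.0123, 0.0066]
tcp_rot: [0.112, -3.139, 0.0]
ft_force: [-4.0, -1.7, 3.2]
opening: 0.0004
finger_force: 2.0
```

Request:
play_rows(
  moves=[
    {"rx": 0,"ry": 0,"rz": 0,"grip": -1,"x": -0.001,"y": 0,"z": 0},
    {"rx": 0,"ry": 0,"rz": 0,"grip": -1,"x": -0.001,"y": 0,"z": 0},
  ],
)

```text
clock: 10.77
eef_pos: [0.5534, -0.0122, 0.0066]
tcp_rot: [0.112, -3.139, 0.0]
ft_force: [-6.7, -3.4, 3.5]
opening: 0.0006
finger_force: 3.4
```

Request:
play_rows(
  moves=[
    {"rx": 0,"ry": 0,"rz": 0,"grip": -1,"x": -0.001,"y": 0,"z": 0},
    {"rx": 0,"ry": 0,"rz": 0,"grip": -1,"x": 0,"y": 0,"z": 0},
  ],
)

```text
clock: 10.93
eef_pos: [0.5539, -0.0125, 0.0066]
tcp_rot: [0.112, -3.138, 0.001]
ft_force: [-7.4, -3.6, 4.5]
opening: 0.0001
finger_force: 3.7
```

Request:
play_rows(
  moves=[
    {"rx": 0,"ry": 0,"rz": 0,"grip": -1,"x": -0.001,"y": 0,"z": 0},
    {"rx": 0,"ry": 0,"rz": 0,"grip": -1,"x": 0,"y": 0,"z": 0},
  ],
)

```text
clock: 11.1
eef_pos: [0.5542, -0.0127, 0.0065]
tcp_rot: [0.112, -3.136, 0.002]
ft_force: [-9.6, -7.2, 5.5]
opening: 0.0009
finger_force: 5.3
```

Request:
play_rows(
  moves=[
    {"rx": 0,"ry": 0,"rz": 0,"grip": -1,"x": -0.001,"y": 0,"z": 0},
    {"rx": 0,"ry": 0,"rz": 0,"grip": -1,"x": -0.001,"y": 0,"z": 0},
    {"rx": 0,"ry": 0,"rz": 0,"grip": -1,"x": 0,"y": 0,"z": 0},
  ],
)

```text
clock: 11.35
eef_pos: [0.5543, -0.0127, 0.0063]
tcp_rot: [0.113, -3.132, 0.002]
ft_force: [-18.6, -9.3, 8.8]
opening: 0.0003
finger_force: 9.1
```

Request:
play_rows(
  moves=[
    {"rx": 0,"ry": 0,"rz": 0,"grip": -1,"x": 0.002,"y": 0,"z": 0},
    {"rx": 0,"ry": 0,"rz": 0,"grip": -1,"x": 0.002,"y": 0,"z": 0},
    {"rx": 0,"ry": 0,"rz": 0,"grip": -1,"x": 0.001,"y": 0,"z": 0},
    {"rx": 0,"ry": 0,"rz": 0,"grip": -1,"x": 0.001,"y": 0,"z": 0},
  ],
)

```text
clock: 11.68
eef_pos: [0.5522, -0.0121, 0.0067]
tcp_rot: [-0.112, 3.138, 0.0]
ft_force: [-0.2, -0.2, -0.5]
opening: 0.0004
finger_force: 0.0
```

Request:
play_rows(
  moves=[
    {"rx": 0,"ry": 0,"rz": 0,"grip": -1,"x": 0.001,"y": 0,"z": 0},
    {"rx": 0,"ry": 0,"rz": 0,"grip": -1,"x": 0.001,"y": 0,"z": 0},
  ],
)

```text
clock: 11.85
eef_pos: [0.5498, -0.0122, 0.0067]
tcp_rot: [-0.112, 3.139, -0.0]
ft_force: [-0.1, 1.5, -0.7]
opening: 0.0007
finger_force: 0.0
```

Request:
play_rows(
  moves=[
    {"rx": 0,"ry": 0,"rz": 0,"grip": -1,"x": 0.001,"y": 0,"z": 0},
    {"rx": 0,"ry": 0,"rz": 0,"grip": -1,"x": 0.002,"y": 0,"z": 0},
  ],
)

```text
clock: 12.02
eef_pos: [0.5467, -0.0125, 0.0067]
tcp_rot: [-0.112, 3.139, -0.0]
ft_force: [0.1, -0.8, 0.1]
opening: 0.0004
finger_force: 0.0
```

Request:
play_rows(
  moves=[
    {"rx": 0,"ry": 0,"rz": 0,"grip": -1,"x": 0.008,"y": 0,"z": 0},
    {"rx": 0,"ry": 0,"rz": 0,"grip": -1,"x": 0.012,"y": 0,"z": 0},
    {"rx": 0,"ry": 0,"rz": 0,"grip": -1,"x": 0.014,"y": 0,"z": 0},
    {"rx": 0,"ry": 0,"rz": 0,"grip": -1,"x": 0.01,"y": 0,"z": 0},
    {"rx": 0,"ry": 0,"rz": 0,"grip": -1,"x": 0,"y": 0,"z": 0},
  ],
)

```text
clock: 12.43
eef_pos: [0.5005, -0.0155, 0.0066]
tcp_rot: [0.111, -3.138, -0.001]
ft_force: [0.1, 0.9, -0.1]
opening: 0.0003
finger_force: 0.0
```

Request:
play_rows(
  moves=[
    {"rx": 0,"ry": 0,"rz": 0,"grip": -1,"x": 0,"y": 0,"z": -0.035},
    {"rx": 0,"ry": 0,"rz": 0,"grip": -1,"x": 0,"y": 0,"z": -0.04},
    {"rx": 0,"ry": 0,"rz": 0,"grip": -1,"x": 0,"y": 0,"z": -0.04},
    {"rx": 0,"ry": 0,"rz": 0,"grip": -1,"x": 0,"y": 0,"z": -0.04},
    {"rx": 0,"ry": 0,"rz": 0,"grip": -1,"x": 0,"y": 0,"z": -0.04},
  ],
)

```text
clock: 12.85
eef_pos: [0.5025, -0.0155, 0.204]
tcp_rot: [-0.112, 3.139, -0.0]
ft_force: [0.4, 0.4, -0.2]
opening: 0.0003
finger_force: 0.0
```

Request:
play_rows(
  moves=[
    {"rx": 0,"ry": 0,"rz": 0,"grip": 1,"x": -0.025,"y": 0,"z": -0.02},
    {"rx": 0,"ry": 0,"rz": 0,"grip": 1,"x": 0,"y": 0,"z": 0},
    {"rx": 0,"ry": 0,"rz": 0,"grip": 1,"x": 0,"y": 0,"z": 0},
    {"rx": 0,"ry": 0,"rz": 0,"grip": 1,"x": 0,"y": 0,"z": 0},
  ],
)

```text
clock: 13.18
eef_pos: [0.5267, -0.0137, 0.2201]
tcp_rot: [0.112, -3.137, -0.001]
ft_force: [-0.2, -0.2, -0.4]
opening: 0.0248
finger_force: 0.0
```

```bash
python3 - <<'E'
from h import *
d=grab('wrist','w_home2');print(observe()['eef_pos'])
g=d['img'].max(2);M=np.array([.602,-.008]);ex=np.array([.9974,.0725]);ey=np.array([-.0725,.9974])
for yy in(-.035,.035):
  for xx,z in((-.038,.05),(-.012,.051),(0,.051),(0,.045)):
    print(yy,xx,proj(d,[*(M+xx*ex+yy*ey),z]).round(1))
  u,v=proj(d,[*(M+yy*ey),.048]).astype(int);print(u,v,g[v-40:v+25,u].tolist())
u,v=proj(d,[*(M-.038*ex),.05]).astype(int);print('fin',u,v,g[v-15:v+15,u].tolist())
plan([.4895,.3055,.2],2.525-np.pi/2)
E
```

```text
[ 0.52652277 -0.0136898   0.21996666]
-0.035 -0.038 [282.3 247.9]
-0.035 -0.012 [283.2 276.4]
-0.035 0 [283.6 288.9]
-0.035 0 [284.2 286.1]
283 287 [167, 165, 166, 166, 167, 164, 166, 167, 156, 102, 74, 72, 74, 73, 77, 78, 78, 82, 83, 80, 82, 68, 41, 59, 69, 43, 56, 69, 39, 60, 111, 175, 220, 237, 235, 233, 231, 229, 228, 227, 220, 219, 247, 255, 255, 255, 255, 255, 255, 255, 255, 255, 255, 255, 255, 255, 255, 142, 16, 19, 26, 23, 25, 27, 25]
0.035 -0.038 [364.3 247.8]
0.035 -0.012 [363.5 276.3]
0.035 0 [363.1 288.9]
0.035 0 [362.5 286. ]
362 287 [157, 156, 157, 157, 158, 159, 161, 154, 128, 82, 67, 69, 69, 69, 71, 78, 81, 80, 81, 81, 79, 57, 40, 58, 55, 39, 57, 55, 37, 68, 124, 186, 228, 239, 238, 235, 234, 233, 230, 229, 227, 229, 251, 255, 255, 255, 255, 255, 255, 255, 255, 255, 255, 255, 255, 255, 255, 142, 13, 20, 22, 25, 28, 23, 26]
fin 323 247 [71, 74, 73, 72, 72, 72, 76, 81, 81, 81, 83, 81, 84, 80, 83, 81, 96, 140, 182, 210, 230, 235, 235, 235, 234, 234, 234, 233, 233, 233]
at [ 0.5265 -0.0137  0.22  ] tool y yaw 1.642 shift tool(now axes) [0.0142 0.321  0.0204] turn [-1.000e-04 -3.600e-03  6.878e-01]
```

The plate's top edge matches its predicted home position to about 1 px (v 278–288), with no gap to the hood. Next is the key.

Request:
play_rows(
  moves=[
    {"rx": 0,"ry": 0,"rz": 0,"grip": 1,"x": 0.0018,"y": 0.04,"z": 0},
    {"rx": 0,"ry": 0,"rz": 0,"grip": 1,"x": 0.0018,"y": 0.04,"z": 0},
    {"rx": 0,"ry": 0,"rz": 0,"grip": 1,"x": 0.0018,"y": 0.04,"z": 0},
    {"rx": 0,"ry": 0,"rz": 0,"grip": 1,"x": 0.0018,"y": 0.04,"z": 0},
    {"rx": 0,"ry": 0,"rz": 0,"grip": 1,"x": 0.0018,"y": 0.04,"z": 0},
  ],
)

```text
clock: 13.65
eef_pos: [0.5029, 0.1864, 0.2203]
tcp_rot: [0.111, -3.137, 0.001]
ft_force: [1.2, -0.3, 0.1]
opening: 0.0628
finger_force: 0.0
```

Request:
play_rows(
  moves=[
    {"rx": 0,"ry": 0,"rz": 0,"grip": 1,"x": 0.0018,"y": 0.04,"z": 0},
    {"rx": 0,"ry": 0,"rz": 0,"grip": 1,"x": 0.0018,"y": 0.04,"z": 0},
    {"rx": 0,"ry": 0,"rz": 0,"grip": 1,"x": 0.0018,"y": 0.04,"z": 0},
    {"rx": 0,"ry": 0,"rz": 0.115,"grip": 1,"x": 0,"y": 0,"z": 0},
    {"rx": 0,"ry": 0,"rz": 0.115,"grip": 1,"x": 0,"y": 0,"z": 0},
  ],
)

```text
clock: 14.07
eef_pos: [0.4889, 0.306, 0.2197]
tcp_rot: [-0.251, -3.128, 0.002]
ft_force: [0.0, -0.2, 0.0]
opening: 0.0887
finger_force: 0.0
```

Request:
play_rows(
  moves=[
    {"rx": 0,"ry": 0,"rz": 0.115,"grip": 1,"x": 0,"y": 0,"z": 0.01},
    {"rx": 0,"ry": 0,"rz": 0.115,"grip": 1,"x": 0,"y": 0,"z": 0.01},
    {"rx": 0,"ry": 0,"rz": 0.115,"grip": 1,"x": 0,"y": 0,"z": 0},
    {"rx": 0,"ry": 0,"rz": 0.115,"grip": 1,"x": 0,"y": 0,"z": 0},
    {"rx": 0,"ry": 0,"rz": 0,"grip": 1,"x": 0,"y": 0,"z": 0},
  ],
)

```text
clock: 14.48
eef_pos: [0.4897, 0.3038, 0.2001]
tcp_rot: [-0.962, -2.988, 0.003]
ft_force: [0.8, 0.9, -0.4]
opening: 0.0881
finger_force: 0.0
```

```bash
python3 - <<'E'
from h import *
im=cv2.imread('pics/w_home2.png').max(2);print('hood row',[ (v,np.flatnonzero(im[v,240:420]>245)[[0,-1]]+240) for v in(292,296)])
d=grab('wrist','w_key2');plan([.4895,.3055,.2],2.525-np.pi/2)
hs=cv2.cvtColor(d['img'],cv2.COLOR_BGR2HSV)
u,v=proj(d,[.4895,.3055,.011]);U,V=proj(d,[.4895,.3055,.104]);print('pred foot',u,v,'bar',U,V)
# non-wood (saturation/hue) = low-saturation blob around stand
m=((hs[...,1]<110)|(hs[...,2]<45)).astype(np.uint8)*255;x0,y0=int(u)-110,max(int(v)-110,0)
roi=m[y0:y0+230,x0:x0+220];roi=cv2.morphologyEx(roi,cv2.MORPH_OPEN,np.ones((3,3)))
for q in cv2.findContours(roi,0,2)[0]:
  if cv2.contourArea(q)>400: print('blob',cv2.boundingRect(q),cv2.contourArea(q),x0,y0)
dk=((d['img'].max(2)<75)&(hs[...,1]<110)).astype(np.uint8)*255
b=cv2.morphologyEx(dk[y0:y0+230,x0:x0+220],cv2.MORPH_OPEN,np.ones((7,7)))
for q in cv2.findContours(b,0,2)[0]:
  if cv2.contourArea(q)>300:
    r=cv2.minAreaRect(q);print('dark',(np.array(r[0])+[x0,y0]).round(1),np.round(r[1],1),r[2],cv2.contourArea(q))
np.save('pics/roi.npy',d['img'][y0:y0+230,x0:x0+220])
# coarse ascii
g=cv2.resize(d['img'].max(2)[y0:y0+230,x0:x0+220],(55,29),interpolation=cv2.INTER_AREA)
for r in g: print(''.join(' .:-=+*#%@'[min(9,int(p)//26)] for p in r))
E
```

```text
hood row [(292, array([253, 419])), (296, array([240, 419]))]
at [0.4898 0.3039 0.2004] tool y yaw 0.954 shift tool(now axes) [0.0012 0.0011 0.0004] turn [-0.0022 -0.0014 -0.0002]
pred foot 324.65239113795127 198.55987105522206 bar 324.79779034378294 230.14855421425756
blob (202, 158, 18, 59) 585.5 214 88
blob (67, 66, 90, 131) 6929.0 214 88
dark [425. 270.] [40. 16.] 90.0 450.5
dark [323.6 228. ] [ 29.3 110.3] 1.0609116554260254 1924.5
**********#*##%@@@@@@@@@@@@@@@@@@@@@@@@@@#%%%%@@@@@@@@@
@%##************#%@@@@@@@@@@@@@@@@@@@@@%#%%#@@@@@@@@@@@
*@###************###%@@@@@@@@@@@@@@@@%#%%%%@@@@@@@@@@@@
-*###********#****####%@@@@@@@@@@@@@##%%%@@@@@@@@@@@@@@
+*###*********#*****####@@@@@@@@@@@##%%@@@@@@@@@@@@@@@@
**###***********#****####%@@@@@@@@@@@@@@@@@@@@@@@@@@@@@
#####************#*****###%@@@@@@@%%%%%%@@@@@@@@@@@@@@@
######***********###*****##%@#####******#@@@@@@@@@@@@@@
#######**********######*++=====+**#*####%@@@@@@@@@@@@@@
%###################*======-------=*####%@@@@@@@@@@@@@@
%%%###############*======-----------=#%#@@@@@@@@@@@@@@@
%%%%%############*---==--.... .:------#%@@@
[... 264 characters left out ...]
--:.=%%---+%@@@@@@@@@@@@@@@%
########%%%%%@@@@@@#++++..::-::=****%@@@@@@@@@@@@@@@@@%
#########%%%@@@@@@@@@#=-..::-:.-+*%@@@@@@@@@@@@@@@@@@%#
@%%########%@@@@@@@@@@@@%...:.-%@@@@@@@@@@@@@@@@@@@@%#+
@@@@@@@@@%%@@@@@@@@@@@@@@.....=@@@@@@@@@@@@@@@@@@@@%#=.
@@@@@@@@@@@@@@@@@@@@@@@@@...:.+@@@@@@@@@@@@@@@@@@@%#=. 
@@@@@@@@@@@@@@@@@@@@@@@@@..::.+@@@@@@@@@@@@@@@@@@%#-   
@@@@@@@@@@@@@@@@@@@@@@@@%..::.*@@@@@@@@@@@@@@@@@%%-    
@@@@@@@@@@@@@@@@@@@@@@@@@+---=@@@@@@@@@@@@@@@@@@@@*.  .
@@@@@@@@@@@@@@@@@@@@@@@@@@@@@@@@@@@@@@@@@@@@@@@@@@@#.:-
@@@@@@@@@@@@@@@@@@@@@@@@@@@@@@@@@@@@@@@@@@@@@@@@@@@@%-=
@@@@@@@@@@@@@@@@@@@@%%@@@@@@@@@@@@@@@@@@@@@@@@@@@@@@@**
@@@@@@@@@@@@@@@@@@@%#####%%%%%%@@@@@@@@@@@@@@@@@@@@@%%%
```

The rough pixel map shows the bar running vertically at u≈324, v 173–283, over the foot centre (325,199). The gripper is aligned, so I'll descend and grip.

Request:
play_rows(
  moves=[
    {"rx": 0,"ry": 0,"rz": 0,"grip": 1,"x": 0,"y": 0,"z": 0.035},
    {"rx": 0,"ry": 0,"rz": 0,"grip": 1,"x": 0,"y": 0,"z": 0.035},
    {"rx": 0,"ry": 0,"rz": 0,"grip": 1,"x": 0,"y": 0,"z": 0.03},
    {"rx": 0,"ry": 0,"rz": 0,"grip": 1,"x": 0,"y": 0,"z": 0.02},
    {"rx": 0,"ry": 0,"rz": 0,"grip": 1,"x": 0,"y": 0,"z": 0.01},
  ],
)

```text
clock: 14.95
eef_pos: [0.4889, 0.3035, 0.0685]
tcp_rot: [-0.95, -2.99, 0.005]
ft_force: [-0.0, 0.3, -0.2]
opening: 0.0882
finger_force: 0.0
```

Request:
play_rows(
  moves=[
    {"rx": 0,"ry": 0,"rz": 0,"grip": 1,"x": 0,"y": 0,"z": 0},
    {"rx": 0,"ry": 0,"rz": 0,"grip": -1,"x": 0,"y": 0,"z": 0},
    {"rx": 0,"ry": 0,"rz": 0,"grip": -1,"x": 0,"y": 0,"z": 0},
    {"rx": 0,"ry": 0,"rz": 0,"grip": -1,"x": 0,"y": 0,"z": 0},
    {"rx": 0,"ry": 0,"rz": 0,"grip": -1,"x": 0,"y": 0,"z": 0},
  ],
)

```text
clock: 15.37
eef_pos: [0.491, 0.3045, 0.0728]
tcp_rot: [0.955, 2.991, 0.002]
ft_force: [0.3, 0.2, -0.2]
opening: 0.0638
finger_force: 0.0
```

Request:
play_rows(
  moves=[
    {"rx": 0,"ry": 0,"rz": 0,"grip": -1,"x": 0,"y": 0,"z": 0},
    {"rx": 0,"ry": 0,"rz": 0,"grip": -1,"x": 0,"y": 0,"z": 0},
    {"rx": 0,"ry": 0,"rz": 0,"grip": -1,"x": 0,"y": 0,"z": 0},
    {"rx": 0,"ry": 0,"rz": 0,"grip": -1,"x": 0,"y": 0,"z": 0},
    {"rx": 0,"ry": 0,"rz": 0,"grip": -1,"x": 0,"y": 0,"z": 0},
  ],
)

```text
clock: 15.78
eef_pos: [0.4905, 0.3043, 0.0717]
tcp_rot: [0.957, 2.992, 0.0]
ft_force: [0.3, 0.1, -1.2]
opening: 0.0303
finger_force: 0.0
```

Request:
play_rows(
  moves=[
    {"rx": 0,"ry": 0,"rz": 0,"grip": -1,"x": 0,"y": 0,"z": 0},
    {"rx": 0,"ry": 0,"rz": 0,"grip": -1,"x": 0,"y": 0,"z": 0},
    {"rx": 0,"ry": 0,"rz": 0,"grip": -1,"x": 0,"y": 0,"z": 0},
    {"rx": 0,"ry": 0,"rz": 0,"grip": -1,"x": 0,"y": 0,"z": 0},
  ],
)

```text
clock: 16.12
eef_pos: [0.4905, 0.3043, 0.0716]
tcp_rot: [0.957, 2.992, -0.0]
ft_force: [0.4, 0.1, 0.0]
opening: 0.0161
finger_force: 29.9
```

Request:
play_rows(
  moves=[
    {"rx": 0,"ry": 0,"rz": 0,"grip": -1,"x": 0,"y": 0,"z": -0.004},
    {"rx": 0,"ry": 0,"rz": 0,"grip": -1,"x": 0,"y": 0,"z": -0.008},
    {"rx": 0,"ry": 0,"rz": 0,"grip": -1,"x": 0,"y": 0,"z": -0.008},
    {"rx": 0,"ry": 0,"rz": 0,"grip": -1,"x": 0,"y": 0,"z": 0},
  ],
)

```text
clock: 16.45
eef_pos: [0.4913, 0.3046, 0.0937]
tcp_rot: [0.956, 2.99, 0.003]
ft_force: [-0.3, 0.1, -1.3]
opening: 0.0153
finger_force: 29.9
```

```bash
python3 - <<'E'
from h import *
d=grab('wrist','w_grip');p,R=tool();print(p)
for n,q in(('near top',(.039,0,-.0344)),('near bot',(.039,0,-.0184)),('hub',(.0,0,-.0184))): print(n,proj(d,p+R@np.array(q)).round(1))
g=d['img'].max(2)
print(g[200:300,323].tolist());print('v250 row',g[250,280:370].tolist())
plan([.5878,-.0867,.19],-.3+np.pi/2)
E
```

```text
[0.49103029 0.30448776 0.09288471]
near top [321.2 235.8]
near bot [321.4 222.6]
hub [321.4 315.2]
[98, 97, 98, 97, 95, 93, 91, 95, 108, 147, 166, 168, 168, 166, 167, 167, 168, 166, 169, 167, 166, 169, 167, 168, 170, 168, 169, 175, 159, 74, 16, 19, 25, 23, 26, 27, 25, 29, 29, 29, 27, 29, 32, 30, 30, 31, 32, 32, 33, 31, 32, 33, 31, 33, 29, 31, 33, 30, 32, 29, 34, 31, 32, 31, 30, 30, 30, 30, 31, 31, 31, 32, 30, 32, 28, 31, 30, 33, 31, 31, 33, 30, 32, 32, 34, 30, 31, 34, 30, 32, 35, 33, 34, 31, 33, 31, 30, 33, 32, 34]
v250 row [104, 103, 103, 105, 105, 103, 101, 112, 154, 206, 228, 229, 229, 231, 230, 231, 229, 228, 228, 229, 232, 204, 126, 40, 22, 27, 28, 29, 31, 30, 30, 32, 34, 33, 30, 32, 32, 32, 32, 32, 31, 32, 31, 32, 33, 31, 32, 34, 30, 32, 29, 30, 29, 30, 28, 29, 31, 27, 30, 30, 27, 28, 26, 26, 23, 20, 68, 167, 230, 233, 230, 228, 228, 226, 215, 184, 148, 123, 107, 105, 104, 104, 104, 103, 102, 100, 101, 102, 102, 104]
at [0.491  0.3045 0.0929] tool y yaw 0.952 shift tool(now axes) [-0.3059 -0.2623 -0.0972] turn [ 0.0017  0.0016 -0.3188]
```

Request:
play_rows(
  moves=[
    {"rx": 0,"ry": 0,"rz": 0,"grip": -1,"x": 0,"y": 0,"z": -0.025},
    {"rx": 0,"ry": 0,"rz": 0,"grip": -1,"x": 0,"y": 0,"z": -0.035},
    {"rx": 0,"ry": 0,"rz": 0,"grip": -1,"x": 0,"y": 0,"z": -0.035},
    {"rx": 0,"ry": 0,"rz": 0,"grip": -1,"x": -0.014,"y": -0.012,"z": -0.006},
    {"rx": 0,"ry": 0,"rz": 0,"grip": -1,"x": -0.028,"y": -0.024,"z": 0},
  ],
)

```text
clock: 16.92
eef_pos: [0.5041, 0.2527, 0.1955]
tcp_rot: [0.949, 2.99, 0.006]
ft_force: [0.3, -0.7, -1.9]
opening: 0.0157
finger_force: 29.9
```

Request:
play_rows(
  moves=[
    {"rx": 0,"ry": 0,"rz": 0,"grip": -1,"x": -0.028,"y": -0.024,"z": 0},
    {"rx": 0,"ry": 0,"rz": 0,"grip": -1,"x": -0.028,"y": -0.024,"z": 0},
    {"rx": 0,"ry": 0,"rz": 0,"grip": -1,"x": -0.028,"y": -0.024,"z": 0},
    {"rx": 0,"ry": 0,"rz": 0,"grip": -1,"x": -0.028,"y": -0.024,"z": 0},
    {"rx": 0,"ry": 0,"rz": 0,"grip": -1,"x": -0.028,"y": -0.024,"z": 0},
  ],
)

```text
clock: 17.33
eef_pos: [0.5482, 0.0699, 0.1927]
tcp_rot: [-0.956, -2.992, -0.0]
ft_force: [0.1, 1.0, -1.7]
opening: 0.0155
finger_force: 29.9
```

Request:
play_rows(
  moves=[
    {"rx": 0,"ry": 0,"rz": 0,"grip": -1,"x": -0.028,"y": -0.024,"z": 0},
    {"rx": 0,"ry": 0,"rz": 0,"grip": -1,"x": -0.028,"y": -0.024,"z": 0},
    {"rx": 0,"ry": 0,"rz": 0,"grip": -1,"x": -0.028,"y": -0.024,"z": 0},
    {"rx": 0,"ry": 0,"rz": 0,"grip": -1,"x": -0.028,"y": -0.024,"z": 0},
    {"rx": 0,"ry": 0,"rz": 0,"grip": -1,"x": -0.012,"y": -0.01,"z": 0},
  ],
)

```text
clock: 17.75
eef_pos: [0.5882, -0.0908, 0.1922]
tcp_rot: [0.961, 2.991, -0.001]
ft_force: [-0.0, 0.5, -1.1]
opening: 0.0157
finger_force: 29.9
```

Request:
play_rows(
  moves=[
    {"rx": 0,"ry": 0,"rz": -0.106,"grip": -1,"x": 0,"y": 0,"z": 0},
    {"rx": 0,"ry": 0,"rz": -0.106,"grip": -1,"x": 0,"y": 0,"z": 0},
    {"rx": 0,"ry": 0,"rz": -0.106,"grip": -1,"x": 0,"y": 0,"z": 0},
    {"rx": 0,"ry": 0,"rz": 0,"grip": -1,"x": 0,"y": 0,"z": 0},
    {"rx": 0,"ry": 0,"rz": 0,"grip": -1,"x": 0,"y": 0,"z": 0},
  ],
)

```text
clock: 18.17
eef_pos: [0.5877, -0.0862, 0.1926]
tcp_rot: [-0.475, -3.105, -0.0]
ft_force: [-0.0, 0.7, -0.9]
opening: 0.0157
finger_force: 29.9
```

```bash
python3 - <<'E'
from h import *
plan([.5878,-.0867,.13],-.3+np.pi/2)
d=grab('wrist','w_over');s=grab('scene','s_over');print(observe()['opening'])
p,R=tool()
# measured shaft in scene: silver tip above knob; print predicted pixels
for n,X in(('tip',p-[0,0,.0596]),('shaft top',p+[0,0,.0104]),('knob',[.5878,-.0867,.058])): print(n,proj(s,X).round(1),proj(d,X).round(1))
E
```

```text
at [ 0.5877 -0.0862  0.1926] tool y yaw 1.2672 shift tool(now axes) [-0.0003 -0.0004  0.0626] turn [ 0.0001 -0.0003 -0.0036]
0.01593422957077285
tip [316.4 193. ] [322.6 250.4]
shaft top [316.6 165.5] [322.5 307.2]
knob [316.2 221. ] [322.2 216.3]
```

```bash
python3 - <<'E'
from h import *
for n,(x0,x1,y0,y1) in(('wrist',(280,366,180,282)),('scene',(292,342,170,232))):
    d=last(n);g=d['img'][y0:y1,x0:x1].max(2)
    k=(1.5,3) if n=='wrist' else (1,1.5)
    g=cv2.resize(g,(int((x1-x0)/k[0]),int((y1-y0)/k[1])),interpolation=cv2.INTER_AREA)
    for i,r in enumerate(g): print('%4d '%(y0+i*k[1])+''.join(' .:-=+*#%@'[min(9,int(p)//26)] for p in r))
E
```

```text
180 ===============--::.................:----======-:......::
 183 ==========--::...::::..............:-------=---::......::
 186 =======-::..::::::::::--.........:::::...::............::
 189 =======-:::::::::::--==-::::::::.:=--:.................::
 192 ========:::::::::-===--:::::::::::-==-::.................
 195 ========-:::::::-=-::::----------:::--=-.................
 198 =========-:::::---:-----------------::--::.......::::....
 201 #*========-::::---=============+==-----:--------::::.....
 204 ##*========-:::-======================----=======--:.....
 207 #*+=========-::-==+=--============-====---=======--:....:
 210 ##+==========--==++=---=+++++++++======---===-::.......::
 213 ###+==========-=+++=--==+++++++++====+==---:::....:::..:-
 216 ####+++====++===+++=--==========+=======--:::::------:.::
 219 #######**###%#==++==--------------======---:----------:.:
 222 ######%%%%%%%#*==++=---::::::::::-===++*+==-:------===-=+
 225 ########%%%%#%#+==+=================+*#*+===----==++*#%@@
 228 ########%%%%%%%%*====--:...........:-=======-=**#%@@@@@@@
 231 #########%%%%%%%%*-.     
[... 2636 characters left out ...]
%%%%%%%%%%%%%%%%#*---=-::::=
 213 +*#%%%%%%%%%%%%%%%%%%%%%%%%%%%%%%%%%%%%%#+--==-::-
 215 #%%%%%%%%%%%%%%%%%%%%%%%%%%%%%%%%%%%%%%%%#*=--=--=
 216 %%%%%%%%%%%%%%%%%%%%%%%%%%%%%%%%%%%%%%%%%%%#+--===
 218 %%%%%%%%%%%%%%%%%%%%%%%######%%%%%%%%%%%%%%%#*---=
 219 %%%%%%%%%%%%%%%%%%%#*+++++++**#%%%%%%%%%%%%%%%#+--
 221 %%%%%%%%%%%%%%%%%%#*+++====+++*#%%%%%%%%%%%%%%%#*-
 222 %%%%%%%%%%%%%%%%%#*+===+======+#%%%%%%%%%%%%%%%%%#
 224 @@@%%%%%##%%%%%%%#+===========+#%%%%%%%%%%%%%%%%%%
 225 @@@@@@@%##%%#**###+===========+#%%%%%%%%%%%%%%#%%%
 227 @@@@@@@@%%%*+===*#+===========+#%%%%%%%%%%%%%%%%%%
 228 @@@@@@@%#*+==---*#*===========+#%%%%%%%%%%%%%%%%%%
 230 @@@@@@%**+==-::-+%#=--========*#%%%%%%%%%%%%%%%%%%
```

The scene view shows the tip at (316,193) straight above the knob's top at (316,221). The wrist view has the recess at (321,217) against a predicted (322,216). They are aligned, so I'll insert.

Request:
play_rows(
  moves=[
    {"rx": 0,"ry": 0,"rz": 0,"grip": -1,"x": 0,"y": -0.001,"z": 0.025},
    {"rx": 0,"ry": 0,"rz": 0,"grip": -1,"x": 0,"y": 0,"z": 0.025},
    {"rx": 0,"ry": 0,"rz": 0,"grip": -1,"x": 0,"y": 0,"z": 0.012},
    {"rx": 0,"ry": 0,"rz": 0,"grip": -1,"x": 0,"y": 0,"z": 0.006},
    {"rx": 0,"ry": 0,"rz": 0,"grip": -1,"x": 0,"y": 0,"z": 0},
  ],
)

```text
clock: 18.68
eef_pos: [0.5871, -0.0873, 0.1236]
tcp_rot: [-0.472, -3.104, -0.001]
ft_force: [-0.2, -0.2, -1.1]
opening: 0.0157
finger_force: 29.9
```

Request:
play_rows(
  moves=[
    {"rx": 0,"ry": 0,"rz": 0,"grip": -1,"x": 0,"y": 0,"z": 0.004},
    {"rx": 0,"ry": 0,"rz": 0,"grip": -1,"x": 0,"y": 0,"z": 0.004},
    {"rx": 0,"ry": 0,"rz": 0,"grip": -1,"x": 0,"y": 0,"z": 0},
  ],
)

```text
clock: 18.93
eef_pos: [0.5875, -0.0876, 0.1167]
tcp_rot: [0.471, 3.106, -0.0]
ft_force: [0.0, 0.3, -0.7]
opening: 0.0158
finger_force: 29.9
```

Request:
play_rows(
  moves=[
    {"rx": 0,"ry": 0,"rz": 0,"grip": -1,"x": 0,"y": 0,"z": 0.003},
    {"rx": 0,"ry": 0,"rz": 0,"grip": -1,"x": 0,"y": 0,"z": 0.002},
    {"rx": 0,"ry": 0,"rz": 0,"grip": -1,"x": 0,"y": 0,"z": 0},
  ],
)

```text
clock: 19.18
eef_pos: [0.5874, -0.0876, 0.1114]
tcp_rot: [-0.471, -3.106, -0.0]
ft_force: [0.4, 0.2, -1.1]
opening: 0.0155
finger_force: 29.9
```

Request:
play_rows(
  moves=[
    {"rx": 0,"ry": 0,"rz": 0,"grip": -1,"x": 0,"y": 0.0005,"z": 0.002},
    {"rx": 0,"ry": 0,"rz": 0,"grip": -1,"x": 0,"y": 0,"z": 0.002},
    {"rx": 0,"ry": 0,"rz": 0,"grip": -1,"x": 0,"y": 0,"z": 0},
  ],
)

```text
clock: 19.43
eef_pos: [0.5875, -0.0871, 0.1073]
tcp_rot: [-0.471, -3.106, -0.0]
ft_force: [0.4, 1.0, -1.2]
opening: 0.0153
finger_force: 29.9
```

Request:
play_rows(
  moves=[
    {"rx": 0,"ry": 0,"rz": 0,"grip": -1,"x": 0,"y": 0,"z": 0.002},
    {"rx": 0,"ry": 0,"rz": 0,"grip": -1,"x": 0,"y": 0,"z": 0.002},
    {"rx": 0,"ry": 0,"rz": 0,"grip": -1,"x": 0,"y": 0,"z": 0},
  ],
)

```text
clock: 19.68
eef_pos: [0.5875, -0.0871, 0.1032]
tcp_rot: [-0.471, -3.105, -0.0]
ft_force: [-0.0, 0.4, -1.4]
opening: 0.0155
finger_force: 29.9
```

The tip is about 14 mm deep with no side force, so I'll turn clockwise.

Request:
play_rows(
  moves=[
    {"rx": 0,"ry": 0,"rz": 0.08,"grip": -1,"x": 0,"y": 0,"z": 0},
    {"rx": 0,"ry": 0,"rz": 0.08,"grip": -1,"x": 0,"y": 0,"z": 0},
    {"rx": 0,"ry": 0,"rz": 0.08,"grip": -1,"x": 0,"y": 0,"z": 0},
    {"rx": 0,"ry": 0,"rz": 0.08,"grip": -1,"x": 0,"y": 0,"z": 0},
  ],
)

```text
clock: 20.02
eef_pos: [0.5876, -0.0873, 0.1036]
tcp_rot: [0.965, 2.99, -0.001]
ft_force: [-0.2, -1.5, -1.2]
opening: 0.0155
finger_force: 29.9
```

Request:
play_rows(
  moves=[
    {"rx": 0,"ry": 0,"rz": 0.08,"grip": -1,"x": 0,"y": 0,"z": 0},
    {"rx": 0,"ry": 0,"rz": 0.08,"grip": -1,"x": 0,"y": 0,"z": 0},
    {"rx": 0,"ry": 0,"rz": 0.08,"grip": -1,"x": 0,"y": 0,"z": 0},
    {"rx": 0,"ry": 0,"rz": 0.08,"grip": -1,"x": 0,"y": 0,"z": 0},
  ],
)

```text
clock: 20.35
eef_pos: [0.5876, -0.0873, 0.1036]
tcp_rot: [1.429, 2.798, -0.001]
ft_force: [-0.3, -1.0, -1.2]
opening: 0.016
finger_force: 29.9
```

```bash
python3 - <<'E'
from h import *
s=observe();print(s['ft_force'].round(1),s['ft_torque'].round(2),s['opening']);plan([.5875,-.0871,.1032],.073)
E
```

```text
[-0.3 -1.  -1.2] [-0.27  0.05  0.02] 0.0159750805451778
at [ 0.5876 -0.0873  0.1036] tool y yaw 0.6261 shift tool(now axes) [0.0002 0.     0.0004] turn [-2.000e-04  3.000e-04  5.531e-01]
```

Request:
play_rows(
  moves=[
    {"rx": 0,"ry": 0,"rz": 0.08,"grip": -1,"x": 0,"y": 0,"z": 0},
    {"rx": 0,"ry": 0,"rz": 0.08,"grip": -1,"x": 0,"y": 0,"z": 0},
    {"rx": 0,"ry": 0,"rz": 0.08,"grip": -1,"x": 0,"y": 0,"z": 0},
    {"rx": 0,"ry": 0,"rz": 0.08,"grip": -1,"x": 0,"y": 0,"z": 0},
    {"rx": 0,"ry": 0,"rz": 0.08,"grip": -1,"x": 0,"y": 0,"z": 0},
  ],
)

```text
clock: 20.77
eef_pos: [0.5876, -0.0872, 0.1036]
tcp_rot: [1.957, 2.458, -0.0]
ft_force: [-0.2, -0.7, -1.4]
opening: 0.0157
finger_force: 29.9
```

Request:
play_rows(
  moves=[
    {"rx": 0,"ry": 0,"rz": 0.08,"grip": -1,"x": 0,"y": 0,"z": 0},
    {"rx": 0,"ry": 0,"rz": 0.06,"grip": -1,"x": 0,"y": 0,"z": 0},
    {"rx": 0,"ry": 0,"rz": 0.04,"grip": -1,"x": 0,"y": 0,"z": 0},
    {"rx": 0,"ry": 0,"rz": 0,"grip": -1,"x": 0,"y": 0,"z": 0},
  ],
)

```text
clock: 21.1
eef_pos: [0.5876, -0.0872, 0.1036]
tcp_rot: [2.167, 2.275, -0.0]
ft_force: [-0.0, -0.2, -1.7]
opening: 0.0157
finger_force: 29.9
```

```bash
python3 - <<'E'
from h import *
s=observe();print(s['ft_force'].round(1),s['ft_torque'].round(2),s['opening']);plan([.5875,-.0871,.1032],.073)
E
```

```text
[-0.  -0.2 -1.7] [-0.18  0.08  0.03] 0.0157058350929291
at [ 0.5876 -0.0872  0.1036] tool y yaw 0.0486 shift tool(now axes) [ 0.0001 -0.0001  0.0004] turn [-0.0001  0.0002 -0.0244]
```

Request:
play_rows(
  moves=[
    {"rx": 0,"ry": 0,"rz": 0.04,"grip": -1,"x": 0,"y": 0,"z": 0},
    {"rx": 0,"ry": 0,"rz": 0.04,"grip": -1,"x": 0,"y": 0,"z": 0},
    {"rx": 0,"ry": 0,"rz": 0.04,"grip": -1,"x": 0,"y": 0,"z": 0},
    {"rx": 0,"ry": 0,"rz": 0,"grip": -1,"x": 0,"y": 0,"z": 0},
  ],
)

```text
clock: 21.43
eef_pos: [0.5876, -0.0872, 0.1036]
tcp_rot: [2.298, 2.142, -0.0]
ft_force: [0.5, -0.6, -0.5]
opening: 0.0157
finger_force: 29.9
```

```bash
python3 - <<'E'
from h import *
s=observe();print(s['ft_force'].round(1),s['ft_torque'].round(2),s['opening']);plan([.5875,-.0871,.1032],.073)
d=grab('wrist','w_turned');c=grab('scene','s_turned')
g=cv2.resize(c['img'].max(2)[205:265,285:345],(60,40),interpolation=cv2.INTER_AREA)
for i,r in enumerate(g): print('%4d '%(205+i*1.5)+''.join(' .:-=+*#%@'[min(9,int(p)//26)] for p in r))
M=np.array([.5875,-.0868]);e=np.array([-.0725,.9974])
for a in(0,.02,.044): print(a,proj(c,[*(M+a*e),.033]).round(1),proj(d,[*(M+a*e),.033]).round(1))
E
```

```text
[ 0.5 -0.6 -0.5] [-0.21  0.02  0.07] 0.01572358723263481
at [ 0.5876 -0.0872  0.1036] tool y yaw -0.07 shift tool(now axes) [ 0.0001 -0.0001  0.0004] turn [-0.      0.0002 -0.143 ]
 205 %%%%%%%%%%%%%%%%%###**#%%%%#+======*%%%%%%%%#**+-------===++
 206 %%%%%%%%%%%%%%%##*###%%%%%%#+======*%%%%%%%#+--:---------===
 208 %%%%%%%%%%%%%#**#%%%%%%%%%%#+======*%%%%%%%*-:::::::-------=
 209 %%%%%%%%%%%#**#%%%%%%%%%%%%#+======*%%%%%%%#=::::::::---==--
 211 %%%%%%%%%#**#%%%%%%%%%%%%%%#+======*%%%%%%%%#+-:---::::-=+=-
 212 %%%%%%%#**##%%%%%%%%%%%%%%%#+=====+#%%%%%%%%%#*=--=--:::=+=-
 214 %%%%%#**#%%%%%%%%%%%%%%%%%%#+=====+#%%%%%%%%%%%#+--==-::-==-
 215 %%%%#+*#%%%%%%%%%%%%%%%%%%%#+=====+#%%%%%%%%%%%%#*=--==-====
 217 %%#*+#%%%%%%%%%%%%%%%%%%%%%#+=====+#%%%%%%%%%%%%%%#+--=====-
 218 %#+*#%%%%%%%%%%%%%%%%%%%%%%#+=====+#%%%%%%%%%%%%%%%#*=--===-
 220 #*#%%%%%%%%%%%%%%%%%%%%%%#*+=======+*#%%%%%%%%%%%%%%%#+-----
 221 **%%%%%%%%%%%%%%%%%%%%%%#*++=======++*#%%%%%%%%%%%%%%%#*=:::
 223 @@%%%%%%%%%%%%%%%%%%%%%%#+========++=+#%%%%%%%%%%%%%%%%%#+=-
 224 @@@@@@@%%%%%%%%%%%%%%%%%#+===========+#%%%%%%%%%%%%%%%%%
[... 1117 characters left out ...]
=====+*++
 251 ==---------:::--===------::-=*###############*+++=========++
 253 ==-------::---=========-:--=*####################**++=======
 254 ==------:---==========---=+*########################*+++==++
 256 =---------==========---=+*#################***###%######****
 257 =-================----=*#######*#########**+++#####%%%%%%%##
 259 --------=========---=+*#############***++====+####%%##%%%%%%
 260 ==------------=---=+***#########***+++======-+######%%#####%
 262 ##***++====-:--==**#######*#***++=======-===+*###%%%%%%%%%%%
 263 %%%%%%#####*=+**#########**++=======--===+*##%%%%%%%%%%%%%%%
0 [316.2 230.1] [321.8 244.5]
0.02 [313.1 232.8] [316.9 212.7]
0.044 [309.1 236.1] [310.7 172.3]
```

Request:
play_rows(
  moves=[
    {"rx": 0,"ry": 0,"rz": 0.03,"grip": -1,"x": 0,"y": 0,"z": 0},
    {"rx": 0,"ry": 0,"rz": 0.03,"grip": -1,"x": 0,"y": 0,"z": 0},
    {"rx": 0,"ry": 0,"rz": 0,"grip": -1,"x": 0,"y": 0,"z": 0},
  ],
)

```text
clock: 21.78
eef_pos: [0.5876, -0.0872, 0.1036]
tcp_rot: [2.36, 2.073, -0.0]
ft_force: [0.5, -0.9, -1.3]
opening: 0.0158
finger_force: 29.9
```

```bash
python3 - <<'E'
from h import *
s=observe();print(s['ft_force'].round(1),s['ft_torque'].round(2),s['opening']);plan([.5875,-.0871,.1032],.073)
E
```

```text
[ 0.5 -0.9 -1.3] [-0.28  0.13  0.15] 0.015755620043518836
at [ 0.5876 -0.0872  0.1036] tool y yaw -0.1293 shift tool(now axes) [ 0.0001 -0.0001  0.0004] turn [-0.000e+00  2.000e-04 -2.023e-01]
```

Request:
play_rows(
  moves=[
    {"rx": 0,"ry": 0,"rz": 0.03,"grip": -1,"x": 0,"y": 0,"z": 0},
    {"rx": 0,"ry": 0,"rz": 0,"grip": -1,"x": 0,"y": 0,"z": 0},
    {"rx": 0,"ry": 0,"rz": 0,"grip": -1,"x": 0,"y": 0,"z": 0},
  ],
)

```text
clock: 22.03
eef_pos: [0.5876, -0.0871, 0.1036]
tcp_rot: [2.39, 2.039, -0.0]
ft_force: [0.1, 0.0, -1.7]
opening: 0.016
finger_force: 30.0
```

```bash
python3 - <<'E'
from h import *
s=observe();print(s['ft_force'].round(1),s['ft_torque'].round(2));plan([.5875,-.0871,.1032],.073)
E
```

```text
[ 0.1  0.  -1.7] [-0.19  0.07  0.13]
at [ 0.5876 -0.0871  0.1036] tool y yaw -0.1578 shift tool(now axes) [ 0.     -0.0002  0.0004] turn [-0.000e+00  1.000e-04 -2.308e-01]
```

Request:
play_rows(
  moves=[
    {"rx": 0,"ry": 0,"rz": -0.05,"grip": -1,"x": 0,"y": 0,"z": 0},
    {"rx": 0,"ry": 0,"rz": -0.05,"grip": -1,"x": 0,"y": 0,"z": 0},
    {"rx": 0,"ry": 0,"rz": -0.05,"grip": -1,"x": 0,"y": 0,"z": 0},
    {"rx": 0,"ry": 0,"rz": 0,"grip": -1,"x": 0,"y": 0,"z": 0},
  ],
)

```text
clock: 22.37
eef_pos: [0.5877, -0.0871, 0.1037]
tcp_rot: [2.229, 2.214, 0.0]
ft_force: [0.9, -0.8, -1.1]
opening: 0.0158
finger_force: 29.9
```

```bash
python3 - <<'E'
from h import *
s=observe();print(s['ft_force'].round(1),s['ft_torque'].round(2));plan([.5875,-.0871,.1032],.073)
E
```

```text
[ 0.9 -0.8 -1.1] [-0.16  0.04  0.  ]
at [ 0.5877 -0.0871  0.1037] tool y yaw -0.0069 shift tool(now axes) [-0.     -0.0002  0.0005] turn [ 0.0002 -0.0001 -0.0799]
```

The torque leveled off at the stop, at a turn of over 1.4 rad including play. I've relaxed it into the slack and will now draw the key out.

Request:
play_rows(
  moves=[
    {"rx": 0,"ry": 0,"rz": 0,"grip": -1,"x": 0,"y": 0,"z": -0.006},
    {"rx": 0,"ry": 0,"rz": 0,"grip": -1,"x": 0,"y": 0,"z": -0.01},
    {"rx": 0,"ry": 0,"rz": 0,"grip": -1,"x": 0,"y": 0,"z": -0.02},
    {"rx": 0,"ry": 0,"rz": 0,"grip": -1,"x": 0,"y": 0,"z": -0.03},
    {"rx": 0,"ry": 0,"rz": 0,"grip": -1,"x": 0,"y": 0,"z": -0.024},
  ],
)

```text
clock: 22.78
eef_pos: [0.5877, -0.087, 0.1964]
tcp_rot: [2.232, 2.209, 0.001]
ft_force: [0.6, 0.1, -1.4]
opening: 0.0155
finger_force: 29.9
```

Request:
play_rows(
  moves=[
    {"rx": 0,"ry": 0,"rz": -0.12,"grip": -1,"x": 0,"y": 0,"z": 0},
    {"rx": 0,"ry": 0,"rz": -0.12,"grip": -1,"x": 0,"y": 0,"z": 0},
    {"rx": 0,"ry": 0,"rz": -0.12,"grip": -1,"x": 0,"y": 0,"z": 0},
    {"rx": 0,"ry": 0,"rz": -0.12,"grip": -1,"x": 0,"y": 0,"z": 0},
    {"rx": 0,"ry": 0,"rz": 0,"grip": -1,"x": 0,"y": 0,"z": 0},
  ],
)

```text
clock: 23.2
eef_pos: [0.5877, -0.087, 0.1948]
tcp_rot: [1.638, 2.68, 0.001]
ft_force: [0.0, -0.1, -1.1]
opening: 0.0157
finger_force: 29.9
```

Request:
play_rows(
  moves=[
    {"rx": 0,"ry": 0,"rz": -0.12,"grip": -1,"x": 0,"y": 0,"z": 0},
    {"rx": 0,"ry": 0,"rz": -0.12,"grip": -1,"x": 0,"y": 0,"z": 0},
    {"rx": 0,"ry": 0,"rz": -0.12,"grip": -1,"x": 0,"y": 0,"z": 0},
    {"rx": 0,"ry": 0,"rz": -0.12,"grip": -1,"x": 0,"y": 0,"z": 0},
    {"rx": 0,"ry": 0,"rz": 0,"grip": -1,"x": 0,"y": 0,"z": 0},
  ],
)

```text
clock: 23.62
eef_pos: [0.5877, -0.0871, 0.1944]
tcp_rot: [0.959, 2.991, 0.0]
ft_force: [-0.7, -0.4, -2.3]
opening: 0.0159
finger_force: 29.9
```

```bash
python3 - <<'E'
from h import *
d=grab('wrist','w_out');plan([.4905,.3043,.195],.954)
M=np.array([.5878,-.0868])
for nm,yaw in(('stop',.073+np.pi/2),('open',2.84)):
  e=np.array([np.cos(yaw),np.sin(yaw)]);print(nm,[proj(d,[*(M+a*e),.033]).round(0).tolist() for a in(.02,.03,.04)])
x0,x1,y0,y1=230,420,150,300
g=cv2.resize(d['img'].max(2)[y0:y1,x0:x1],(95,50),interpolation=cv2.INTER_AREA)
for i,r in enumerate(g): print('%4d '%(y0+i*3)+''.join(' .:-=+*#%@'[min(9,int(p)//26)] for p in r))
E
```

```text
at [ 0.5877 -0.0871  0.1943] tool y yaw 0.9444 shift tool(now axes) [ 0.3082  0.2601 -0.0008] turn [ 0.0002  0.0006 -0.0096]
stop [[342.0, 191.0], [352.0, 183.0], [362.0, 175.0]]
open [[315.0, 184.0], [311.0, 172.0], [307.0, 159.0]]
 150 =---===========-===----=========--====--------=+===+===+-:..................---:. .-+*******+=-
 153 ==---============================-=====----------------:...................:---:....-=+*+++=-=+
 156 ===---============================-=-====------------:.....:.::............:-:.......-=+++--=+*
 159 ======--==================================----=-==-:......::::.:......................:--==+***
 162 ======-=========================================+-::.:::..:::.........................:-++****+
 165 ===============================================-:--------::::.......................:-=+****+++
 168 =============================================-:..-------:.........................:-=+****+++++
 171 ===========================================-:....:------:....................  ..::+****+++++#%
 174 =========================================-:......-----
[... 3482 characters left out ...]
#################################%#-                    .*#################%%%%%#######@@@@@@@
 282 ####################################-                    .*###################%%%%#####=+%@@@@@
 285 ####################################-                    .*#####################%%%##+::*#%@@@@
 288 ####################################-                    .*###################%##%%*::+####%@@@
 291 ####################################-                    :######################%#+.=########%@
 294 ###################################+.                    .+######################-:*%#########%
 297 ##################################=                       .+###################*:=#%##%########
```

The rough pixel map shows the tongue at (342–352,183–191), matching the predicted stop position; at open it would be near (311,172). The carrier's plate lies against the hood. I'll take the key back.

Request:
play_rows(
  moves=[
    {"rx": 0,"ry": 0,"rz": -0.01,"grip": -1,"x": 0.014,"y": 0.012,"z": 0},
    {"rx": 0,"ry": 0,"rz": 0,"grip": -1,"x": 0.028,"y": 0.024,"z": 0},
    {"rx": 0,"ry": 0,"rz": 0,"grip": -1,"x": 0.028,"y": 0.024,"z": 0},
    {"rx": 0,"ry": 0,"rz": 0,"grip": -1,"x": 0.028,"y": 0.024,"z": 0},
    {"rx": 0,"ry": 0,"rz": 0,"grip": -1,"x": 0.028,"y": 0.024,"z": 0},
  ],
)

```text
clock: 24.08
eef_pos: [0.5459, 0.0751, 0.1941]
tcp_rot: [0.956, 2.992, 0.0]
ft_force: [0.8, 0.3, -1.0]
opening: 0.0155
finger_force: 29.9
```

Request:
play_rows(
  moves=[
    {"rx": 0,"ry": 0,"rz": 0,"grip": -1,"x": 0.028,"y": 0.024,"z": 0},
    {"rx": 0,"ry": 0,"rz": 0,"grip": -1,"x": 0.028,"y": 0.024,"z": 0},
    {"rx": 0,"ry": 0,"rz": 0,"grip": -1,"x": 0.028,"y": 0.024,"z": 0},
    {"rx": 0,"ry": 0,"rz": 0,"grip": -1,"x": 0.028,"y": 0.024,"z": 0},
    {"rx": 0,"ry": 0,"rz": 0,"grip": -1,"x": 0.028,"y": 0.024,"z": 0},
  ],
)

```text
clock: 24.5
eef_pos: [0.4999, 0.254, 0.1942]
tcp_rot: [0.955, 2.992, 0.001]
ft_force: [1.5, -0.1, -0.2]
opening: 0.0158
finger_force: 29.9
```

Request:
play_rows(
  moves=[
    {"rx": 0,"ry": 0,"rz": 0,"grip": -1,"x": 0.028,"y": 0.022,"z": 0},
    {"rx": 0,"ry": 0,"rz": 0,"grip": -1,"x": 0.014,"y": 0.01,"z": 0},
    {"rx": 0,"ry": 0,"rz": 0,"grip": -1,"x": 0,"y": 0,"z": 0},
    {"rx": 0,"ry": 0,"rz": 0,"grip": -1,"x": 0,"y": 0,"z": 0},
  ],
)

```text
clock: 24.83
eef_pos: [0.4843, 0.303, 0.1939]
tcp_rot: [0.949, 2.995, -0.0]
ft_force: [-0.2, -0.4, -1.8]
opening: 0.0156
finger_force: 29.9
```

```bash
python3 - <<'E'
from h import *
plan([.4905,.3043,.0716],.954)
E
```

```text
at [0.4843 0.303  0.1939] tool y yaw 0.9572 shift tool(now axes) [-0.0042  0.0046  0.1223] turn [0.     0.0004 0.0032]
```

Tip into the bore at reported z ≈ 0.114, so I'll correct the lateral position and go down to just above that, then check.

Request:
play_rows(
  moves=[
    {"rx": 0,"ry": 0,"rz": 0.003,"grip": -1,"x": -0.004,"y": 0.0046,"z": 0},
    {"rx": 0,"ry": 0,"rz": 0,"grip": -1,"x": 0,"y": 0,"z": 0.03},
    {"rx": 0,"ry": 0,"rz": 0,"grip": -1,"x": 0,"y": 0,"z": 0.03},
    {"rx": 0,"ry": 0,"rz": 0,"grip": -1,"x": 0,"y": 0,"z": 0.015},
    {"rx": 0,"ry": 0,"rz": 0,"grip": -1,"x": 0,"y": 0,"z": 0},
  ],
)

```text
clock: 25.25
eef_pos: [0.4901, 0.3021, 0.1154]
tcp_rot: [-0.954, -2.988, 0.006]
ft_force: [0.9, -0.4, -1.1]
opening: 0.0154
finger_force: 29.9
```

Request:
play_rows(
  moves=[
    {"rx": 0,"ry": 0,"rz": 0,"grip": -1,"x": 0,"y": 0,"z": 0},
    {"rx": 0,"ry": 0,"rz": 0,"grip": -1,"x": 0,"y": 0,"z": 0},
  ],
)

```text
clock: 25.42
eef_pos: [0.4918, 0.3036, 0.1201]
tcp_rot: [0.952, 2.992, 0.002]
ft_force: [-0.8, -0.1, -1.1]
opening: 0.0155
finger_force: 29.9
```

```bash
python3 - <<'E'
from h import *
plan([.4905,.3043,.0716],.954)
E
```

```text
at [0.4918 0.3036 0.1201] tool y yaw 0.955 shift tool(now axes) [ 0.0015 -0.0003  0.0485] turn [0.0019 0.0014 0.001 ]
```

Request:
play_rows(
  moves=[
    {"rx": 0,"ry": 0,"rz": 0,"grip": -1,"x": 0.0012,"y": 0,"z": 0.003},
    {"rx": 0,"ry": 0,"rz": 0,"grip": -1,"x": 0,"y": 0,"z": 0.005},
    {"rx": 0,"ry": 0,"rz": 0,"grip": -1,"x": 0,"y": 0,"z": 0.005},
    {"rx": 0,"ry": 0,"rz": 0,"grip": -1,"x": 0,"y": 0,"z": 0},
  ],
)

```text
clock: 25.75
eef_pos: [0.4891, 0.3046, 0.1048]
tcp_rot: [-0.949, -2.994, 0.001]
ft_force: [-1.0, -0.3, -0.9]
opening: 0.0156
finger_force: 29.9
```

Request:
play_rows(
  moves=[
    {"rx": 0,"ry": 0,"rz": 0,"grip": -1,"x": 0,"y": 0,"z": 0.006},
    {"rx": 0,"ry": 0,"rz": 0,"grip": -1,"x": 0,"y": 0,"z": 0.007},
    {"rx": 0,"ry": 0,"rz": 0,"grip": -1,"x": 0,"y": 0,"z": 0.007},
    {"rx": 0,"ry": 0,"rz": 0,"grip": -1,"x": 0,"y": 0,"z": 0},
  ],
)

```text
clock: 26.08
eef_pos: [0.4891, 0.3045, 0.084]
tcp_rot: [-0.949, -2.993, 0.002]
ft_force: [1.1, 0.3, -2.1]
opening: 0.0156
finger_force: 29.9
```

Request:
play_rows(
  moves=[
    {"rx": 0,"ry": 0,"rz": 0,"grip": -1,"x": 0,"y": 0,"z": 0.005},
    {"rx": 0,"ry": 0,"rz": 0,"grip": -1,"x": 0,"y": 0,"z": 0.005},
    {"rx": 0,"ry": 0,"rz": 0,"grip": -1,"x": 0,"y": 0,"z": 0.004},
    {"rx": 0,"ry": 0,"rz": 0,"grip": -1,"x": 0,"y": 0,"z": 0},
    {"rx": 0,"ry": 0,"rz": 0,"grip": -1,"x": 0,"y": 0,"z": 0},
  ],
)

```text
clock: 26.5
eef_pos: [0.4896, 0.3048, 0.0716]
tcp_rot: [0.949, 2.995, 0.0]
ft_force: [0.8, -0.5, -0.8]
opening: 0.0159
finger_force: 29.9
```

Back at the grasp height with no resistance. I'll release, rise and check.

Request:
play_rows(
  moves=[
    {"rx": 0,"ry": 0,"rz": 0,"grip": 1,"x": 0,"y": 0,"z": 0},
    {"rx": 0,"ry": 0,"rz": 0,"grip": 1,"x": 0,"y": 0,"z": 0},
    {"rx": 0,"ry": 0,"rz": 0,"grip": 1,"x": 0,"y": 0,"z": 0},
    {"rx": 0,"ry": 0,"rz": 0,"grip": 1,"x": 0,"y": 0,"z": 0},
    {"rx": 0,"ry": 0,"rz": 0,"grip": 1,"x": 0,"y": 0,"z": 0},
  ],
)

```text
clock: 26.92
eef_pos: [0.4895, 0.3047, 0.0717]
tcp_rot: [0.949, 2.995, -0.0]
ft_force: [0.4, 0.3, -0.1]
opening: 0.0474
finger_force: 0.0
```

Request:
play_rows(
  moves=[
    {"rx": 0,"ry": 0,"rz": 0,"grip": 1,"x": 0,"y": 0,"z": 0},
    {"rx": 0,"ry": 0,"rz": 0,"grip": 1,"x": 0,"y": 0,"z": 0},
    {"rx": 0,"ry": 0,"rz": 0,"grip": 1,"x": 0,"y": 0,"z": 0},
    {"rx": 0,"ry": 0,"rz": 0,"grip": 1,"x": 0,"y": 0,"z": -0.02},
    {"rx": 0,"ry": 0,"rz": 0,"grip": 1,"x": 0,"y": 0,"z": -0.03},
  ],
)

```text
clock: 27.33
eef_pos: [0.4883, 0.3042, 0.1199]
tcp_rot: [-0.948, -2.99, 0.006]
ft_force: [0.2, 0.6, -0.3]
opening: 0.0802
finger_force: 0.0
```

Request:
play_rows(
  moves=[
    {"rx": 0,"ry": 0,"rz": 0,"grip": 1,"x": 0,"y": 0,"z": -0.04},
    {"rx": 0,"ry": 0,"rz": 0,"grip": 1,"x": 0,"y": 0,"z": -0.04},
    {"rx": 0,"ry": 0,"rz": 0,"grip": 1,"x": 0,"y": 0,"z": 0},
    {"rx": 0,"ry": 0,"rz": 0,"grip": 1,"x": 0,"y": 0,"z": 0},
    {"rx": 0,"ry": 0,"rz": 0,"grip": 1,"x": 0,"y": 0,"z": 0},
  ],
)

```text
clock: 27.75
eef_pos: [0.4891, 0.3045, 0.2008]
tcp_rot: [-0.949, -2.994, 0.001]
ft_force: [-0.2, -0.9, -0.6]
opening: 0.0884
finger_force: 0.0
```

```bash
python3 - <<'E'
from h import *
d=grab('wrist','w_fin');s=grab('scene','s_fin');p,_=tool();print(p)
print('bar pred',proj(d,[.49,.3045,.104]).round(0),'foot',proj(d,[.4895,.3055,.011]).round(0))
def asc(im,x0,x1,y0,y1,kx,ky):
    g=cv2.resize(im.max(2)[y0:y1,x0:x1],(int((x1-x0)/kx),int((y1-y0)/ky)),interpolation=cv2.INTER_AREA)
    for i,r in enumerate(g): print('%4d '%(y0+i*ky)+''.join(' .:-=+*#%@'[min(9,int(q)//26)] for q in r))
u,v=proj(d,[.4895,.3055,.05]).astype(int);asc(d['img'],u-90,u+90,v-100,v+90,3,6)
asc(s['img'],230,300,255,345,1.5,3)
# latch & carrier: compare scene tongue/plate with the s_turned picture
a=cv2.imread('pics/s_turned.png')[224:262,285:330].astype(int);b=s['img'][224:262,285:330].astype(int);print('diff dock',np.abs(a-b).mean())
t=grab('top','t_fin');t0=cv2.imread('pics/top0.png')
for n,(x,y) in dict(jar=(438,238),stapler=(445,206),tester=(190,205)).items():
    q=[im[y-32:y+32,x-32:x+32].astype(int) for im in(t0,t['img'])];print(n,np.abs(q[0]-q[1]).mean())
E
```

```text
[0.48895189 0.30446757 0.20002799]
bar pred [323. 232.] foot [324. 199.]
 110 *****************#####%%@@@@@@@@@@@@@@@@@@%#%@%#%@@@@@@@@@@@
 116 *******************######@@@@@@@@@@@@@@@@##%%#%@@@@@@@@@@@@@
 122 ********************######@@@@@@@@@@@@@@##%%%%@@@@@@@@@@@@@@
 128 **********************####%@@@@@@@@@@@@@%%@@@@@@@@@@@@@@@@@@
 134 ****************#******#####@@@@@@@@@@@@@%@@%@@@@@@@@@@@@@@@
 140 #****************#*******#####@@######*********%@@@@@@@@@@@@
 146 #***************#######**####%%%#######****##*#%@@@@@@@@@@@@
 152 ###***#*********####%###*++=======++*###*######%@@@@@@@@@@@@
 158 #####################*=--====---------=*#######@@@@@@@@@@@@@
 164 ###################+--========++--------=*#####@@@@@@@@@@@@@
 170 #################*=-=====--:....::--------+#%##@@@@@@@@@@@@@
 176 ################*-----==--:...... :--------=##%@@@@@@@@@@@@@
 182 %###############---------+:...... :=--------+#%@@@@@@@@@@@@@
 188 %%%############+-------=+*- ..... =+=--------#%@@@@@@@@@@@@@
 194 %%%%%##########=-------*%@= ..::..%%#=-------*%@@@@@@@@@@@@@
 200 #%%%%%%########+------+@@@-..::-
[... 1982 characters left out ...]
++++++=*##%%%%#*++++++++
 312 %%%%%%%%%%%#*++====+++++++++==--=+##*+++++++++
 315 %%%%%%%%%#*========+++++++++=--:::--=+++++++++
 318 %%%%%%%%#+------===++++++++==-:::---=+++++++++
 321 %%%%%%%%*--::-----===++++==--::----:-+++++++++
 324 %%%%%%#*=-:------:::-----==------:::=+++++++==
 327 %%%%%%#*+-::::------:::::--:::::::-=+++=======
 330 %%%%%%%%#+=-::::::::::::::::::::-=+++=========
 333 %%%%%%%%%#+++==---:::::::---==================
 336 %%%%%%%%%%#*+++++=========+*#***+++===========
 339 %%%%%%%%%%%#*+=========**##########**+++++====
 342 ######%######*++++*++++#######################
diff dock 7.387524366471735
jar 1.2457682291666667
stapler 1.2725423177083333
tester 39.663899739583336
```

```bash
python3 - <<'E'
from h import *
a=cv2.imread('pics/scene0.png').astype(int);b=cv2.imread('pics/s_fin.png').astype(int);print('tester',np.abs(a-b)[293:362,135:212].mean())
t=last('top');g=t['img'].max(2)
for n,X in dict(knob=[.5878,-.0868,.058],tonguetip=[.5848,-.043,.033],plateback=[.602,-.008,.051],finfront=[.564,-.011,.05]).items(): print(n,proj(t,X).round(1))
g=cv2.resize(g[195:240,315:385],(140,45),interpolation=cv2.INTER_AREA)
for i,r in enumerate(g): print('%4d '%(195+i)+''.join(' .:-=+*#%@'[min(9,int(q)//26)] for q in r))
E
```

```text
tester 5.865110734675952
knob [372.  210.9]
tonguetip [355.3 213.7]
plateback [342.9 205.9]
finfront [343.8 219.6]
 195 ==========******************************************************************************************++======================================
 196 ========--++********************************++++++++======------::--********************************++======================================
 197 ========--++******************************==::::::::::::::..........++******************************++======================================
 198 ========::++******************************==........................++******************************++======================================
 199 ========::++******************************==........................++**********************++==++****++========--------::::================
 200 ========::++******************************++----====----++**********************************==::::++**==::::::::::::::::::::::==============
 201 ========::++********************************************************************************++::..++**==
[... 4884 characters left out ...]
====================================================================================================================
 236 ============================================================================================================================================
 237 ============================================================================================================================================
 238 ============================================================================================================================================
 239 ============================================================================================================================================
```

```bash
python3 -c "
from h import *
print(ticket.sign_off())"
```

```text
the job is handed in; nothing more can be done
None
```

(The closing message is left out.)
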